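# Close the sample pots, hang them by their bails and lock them in

### The job

First press the lid of every sample pot on the bench fully home. Then raise the folded wire bail of each pot upright and hang the pot by it from a fork of its own on the stand, the cross wire lying fully down in both prongs. When all of them hang, swing the hinged keeper bar of the stand over and press it fully closed over the cross wires. Leave the pots hanging still and plumb, and the other things where they are.

Things in the scene. Friction and masses are not known exactly. Their poses are not given: they have to be found in the camera images.
- pot_a_mid (a point): aluminium sample pot, a closed can of 68 mm diameter standing upright, 56 mm high without its grey lid and 66 mm with the lid fully down, 0.3 to 0.5 kg; this point is on its axis 33 mm above its underside. Its z axis points up the pot; its x axis points to the side on which the folded bail lies; y runs along the bail's hinge. Absent in some runs.
- pot_a_lid (a joint): push-on lid of that pot (grey disc, 72 mm across, 10 mm thick): height in m by which it stands proud; 0 = fully home (its top then 66 mm above the pot's underside), at most 0.007. A tight fit: it slides down under about 6 N and stays where it is left; press it in its middle.
- pot_a_bail (a joint): wire bail of that pot: angle in rad; 0 = folded down, lying level out to the pot's +x side; 1.57 = upright over the lid; stop at 1.75. It is a free hinge: let go short of upright it falls back, past upright it leans on the stop. The hinge axis crosses the pot's axis 46 mm above its underside. The wire is 5 mm thick; the U is 88 mm wide and reaches 78 mm from hinge to the middle of its cross wire.
- pot_a_grip (a point): centre of the black roller on the middle of that bail's cross wire: 14 mm diameter, 32 mm long, parallel to the pot's y axis and turning on the wire with slight friction, so it can stay clamped in the fingers while the bail swings up and while the pot hangs (a pot moved briskly swings). Folded, it lies level 46 mm above the pot's underside, 78 mm from its axis.
- pot_b_mid (a point): aluminium sample pot, a closed can of 68 mm diameter standing upright, 56 mm high without its grey lid and 66 mm with the lid fully down, 0.3 to 0.5 kg; this point is on its axis 33 mm above its underside. Its z axis points up the pot; its x axis points to the side on which the folded bail lies; y runs along the bail's hinge. Absent in some runs.
- pot_b_lid (a joint): push-on lid of that pot (grey disc, 72 mm across, 10 mm thick): height in m by which it stands proud; 0 = fully home (its top then 66 mm above the pot's underside), at most 0.007. A tight fit: it slides down under about 6 N and stays where it is left; press it in its middle.
- pot_b_bail (a joint): wire bail of that pot: angle in rad; 0 = folded down, lying level out to the pot's +x side; 1.57 = upright over the lid; stop at 1.75. It is a free hinge: let go short of upright it falls back, past upright it leans on the stop. The hinge axis crosses the pot's axis 46 mm above its underside. The wire is 5 mm thick; the U is 88 mm wide and reaches 78 mm from hinge to the middle of its cross wire.
- pot_b_grip (a point): centre of the black roller on the middle of that bail's cross wire: 14 mm diameter, 32 mm long, parallel to the pot's y axis and turning on the wire with slight friction, so it can stay clamped in the fingers while the bail swings up and while the pot hangs (a pot moved briskly swings). Folded, it lies level 46 mm above the pot's underside, 78 mm from its axis.
- pot_c_mid (a point): aluminium sample pot, a closed can of 68 mm diameter standing upright, 56 mm high without its grey lid and 66 mm with the lid fully down, 0.3 to 0.5 kg; this point is on its axis 33 mm above its underside. Its z axis points up the pot; its x axis points to the side on which the folded bail lies; y runs along the bail's hinge. Absent in some runs.
- pot_c_lid (a joint): push-on lid of that pot (grey disc, 72 mm across, 10 mm thick): height in m by which it stands proud; 0 = fully home (its top then 66 mm above the pot's underside), at most 0.007. A tight fit: it slides down under about 6 N and stays where it is left; press it in its middle.
- pot_c_bail (a joint): wire bail of that pot: angle in rad; 0 = folded down, lying level out to the pot's +x side; 1.57 = upright over the lid; stop at 1.75. It is a free hinge: let go short of upright it falls back, past upright it leans on the stop. The hinge axis crosses the pot's axis 46 mm above its underside. The wire is 5 mm thick; the U is 88 mm wide and reaches 78 mm from hinge to the middle of its cross wire.
- pot_c_grip (a point): centre of the black roller on the middle of that bail's cross wire: 14 mm diameter, 32 mm long, parallel to the pot's y axis and turning on the wire with slight friction, so it can stay clamped in the fingers while the bail swings up and while the pot hangs (a pot moved briskly swings). Folded, it lies level 46 mm above the pot's underside, 78 mm from its axis.
- stand: fixed grey hanging stand, 390 mm wide along its y axis, origin on the bench under its rear cross-bar (bar top 171 mm high). Three forks stick out of the bar along the stand's -x axis (towards the robot), 115 mm apart. Each is two 8 mm steel prongs, 54 mm apart between centres, that dip 75 mm in front of the origin and turn up at the tips, 22 mm farther out.
- keeper (a joint): keeper of the stand: a steel U, hinged along the top of the rear cross-bar (axis 178 mm above the stand's origin, along its y), whose 8 mm bar reaches across all three forks: angle in rad; about 1.6 to 1.85 = swung up and open; 0 = closed, the bar level 18 mm above the forks' points, clear of seated rollers. The hinge is stiff: it stays where it is left; pushing takes under 5 N.
- keeper_grip (a point): middle of the keeper's bar, where it wears a black rubber sleeve 60 mm long, 12 mm thick; 76 mm from the keeper's hinge axis. Open it is about 0.25 m above the bench, over the rear cross-bar, and is pushed over forwards (towards the robot, the stand's -x); closed it lies over the dip of the middle fork, 168 mm above the bench.
- fork_1 (a point): fork 1 (1 = at the stand's -y end, 3 = at its +y end): where the roller's centre rests when a pot's cross wire lies in the dip of both prongs, the roller between them; 150 mm above the bench, so a pot hangs 26 mm clear of it. The prong tips' top is 18 mm higher, the bar's top 21 mm higher and its front face 67 mm behind. Stand's axes; the cross wire lies along y, either way round.
- fork_2 (a point): fork 2 (1 = at the stand's -y end, 3 = at its +y end): where the roller's centre rests when a pot's cross wire lies in the dip of both prongs, the roller between them; 150 mm above the bench, so a pot hangs 26 mm clear of it. The prong tips' top is 18 mm higher, the bar's top 21 mm higher and its front face 67 mm behind. Stand's axes; the cross wire lies along y, either way round.
- fork_3 (a point): fork 3 (1 = at the stand's -y end, 3 = at its +y end): where the roller's centre rests when a pot's cross wire lies in the dip of both prongs, the roller between them; 150 mm above the bench, so a pot hangs 26 mm clear of it. The prong tips' top is 18 mm higher, the bar's top 21 mm higher and its front face 67 mm behind. Stand's axes; the cross wire lies along y, either way round.
- tape_black: roll of black tape, 59 mm across, 19 mm high; bystander; origin at the centre of its underside
- septa_tin: round white tin, 56 mm across, 32 mm high; bystander; origin at the centre of its underside
- marker_1: red and white marker pen lying down, 135 mm; bystander; origin at the centre of its underside
- hex_key: black hex key, 90 mm; bystander; origin at the centre of its underside
- sample_vial_5: upright white-capped vial, 28 mm across, 95 mm high; bystander; origin at the centre of its underside
- pen_1: green pen lying down, 145 mm; bystander; origin at the centre of its underside

How it is judged (in metres and radians):
On the way, in this order (a step that is already met when the one before it is completed fails the run):
1. every lid is pressed home while the pots still stand on the bench (value of joint each of pot_a_lid, pot_b_lid, pot_c_lid below 0.0015 m and height (world z) of each of pot_a_mid, pot_b_mid, pot_c_mid below 0.04 m), for 0.2 s.
2. every pot hangs in a fork with the keeper still open (value of joint each of pot_a_lid, pot_b_lid, pot_c_lid below 0.0015 m and (distance between pot_a_grip and fork_1 below 0.015 m or distance between pot_a_grip and fork_2 below 0.015 m or distance between pot_a_grip and fork_3 below 0.015 m) and height (world z) of each of pot_a_mid, pot_b_mid, pot_c_mid above 0.05 m and (distance between pot_b_grip and fork_1 below 0.015 m or distance between pot_b_grip and fork_2 below 0.015 m or distance between pot_b_grip and fork_3 below 0.015 m) and (distance between pot_c_grip and fork_1 below 0.015 m or distance between pot_c_grip and fork_2 below 0.015 m or distance between pot_c_grip and fork_3 below 0.015 m) and value of joint keeper above 1.2 rad), for 0.2 s.
At the end, for the whole second after the job is handed in: Every pot present hangs by its bail from a fork: roller centre within 15 mm of a fork's point, pot clear of the bench (its middle above 50 mm), within 0.2 rad of plumb and slower than 0.04 m/s, its lid within 1.5 mm of fully home; the keeper is within 0.08 rad of fully closed (value of joint each of pot_a_lid, pot_b_lid, pot_c_lid below 0.0015 m and (distance between pot_a_grip and fork_1 below 0.015 m or distance between pot_a_grip and fork_2 below 0.015 m or distance between pot_a_grip and fork_3 below 0.015 m) and height (world z) of each of pot_a_mid, pot_b_mid, pot_c_mid above 0.05 m and angle between each of pot_a_mid, pot_b_mid, pot_c_mid's own z axis and vertical below 0.2 rad and linear speed of each of pot_a, pot_b, pot_c below 0.04 m/s and (distance between pot_b_grip and fork_1 below 0.015 m or distance between pot_b_grip and fork_2 below 0.015 m or distance between pot_b_grip and fork_3 below 0.015 m) and (distance between pot_c_grip and fork_1 below 0.015 m or distance between pot_c_grip and fork_2 below 0.015 m or distance between pot_c_grip and fork_3 below 0.015 m) and value of joint keeper below 0.08 rad); the robot touches nothing.
It fails at once if one of the bystanders is moved by more than 5 cm (distance of any of tape_black, septa_tin, marker_1, hex_key, sample_vial_5, pen_1 from where it was at the start of the episode above 0.05 m).
Of pot_a, pot_b, pot_c only 2 to 3 are there at a start; the rules pass over those that are not, and their reading is None.
At some moment in a run one of pot_a, pot_b, pot_c may be knocked a few centimetres aside while the robot is not near it.
It also fails if it takes over 210 s, if anything falls off the work surface, if the arm or the gripper's body presses on something with over 40 N, if the wrist force passes 120 N, or if a joint passes its speed limit or range.

### The arm

A 7-joint arm with a two-finger parallel gripper is mounted at the origin on a cart in front of the work surface, level with it; the furniture and walls round the work are solid. World frame = base frame: x ahead of the robot, y to its left, z up, the work surface at z = 0. Lengths are in mm, angles in rad, forces in N, time in s.
With the tool pointing down it reaches from about 400 to 875 mm from the base axis. Payload 4.4 kg.
Tool frame: the origin (TCP) lies between the finger pads; the fingertips stand 22 mm ahead of it and the grasp point (between the pads) lies 3 mm ahead of it; z points along the fingers, y is the line along which they close (so a half turn about z gives the same grasp; the last joint's range is limited). The gripper opens to 85 mm and grips with 20 to 120 N. Pads are 22 mm wide; open, the fingers measure 114 mm over their backs; the gripper's body (76 mm by 85 mm) begins 54 mm behind the grasp point. The pads swing forward as they close: fully open they stand 13 mm farther back than shut.
Start: joints at [-0.066, 0.628, 0.038, 1.517, -0.027, 0.996, -0.02], TCP at [650.013, 0.026, 253.313] pointing down, gripper open.
Joint ranges: [-3.06, 3.06], [-0.37, 2.12], [-1.25, 1.32], [0.18, 2.47], [-1.1, 4.24], [0.23, 1.98], [-2.94, 2.94]. Speed limits (rad/s): [2.57, 2.57, 3.14, 3.14, 3.14, 3.14, 3.14].

### API

Orientations are given as [roll, pitch, yaw] about the fixed x, y, z axes, in that order (R = Rz(yaw) Ry(pitch) Rx(roll)).
In Python, from cell import ctrl gives the robot as it stands.
- The arm moves only by the tool step_arm, never from a script. Its argument "plan" is a list of rows, each an object of numbers: "dx", "dy", "dz": the shift along the tool's x, y, z scaled (see below); "ax", "ay", "az": the turn, a rotation vector about the tool's x, y, z scaled (see below); "gripper": the opening, from 0 (shut) to 1 (fully open). A call has 1 to 20 rows; each row shifts and turns the commanded pose from where the row before left it, along the tool's axes as they then stand; what a row does not reach is not made up. The controller multiplies each number of a shift by 0.3 m and each number of a turn by 90 degrees. A row lasts 1/8 s, in which the tool goes at most 62.5 mm and 10.7 degrees, less where a joint would pass 70% of its speed; a pose out of reach is approached as far as the arm can. A call with a number of a shift or a turn outside -1 to 1 is refused whole. A call with a gripper value outside its range is refused whole. The fingers move at their own pace and stop on an object; the grip force is fixed at half the most. Time passes only in rows, so rows that do not move let the fingers close. It gives the time, the measured TCP pose, the force, the opening and the grip force at its end, in the units of the state.
- ctrl.read_state(): the state, without advancing time (a new reading comes with each control period).
- ctrl.get_image(name): name is "scene" or "side" or "wrist"; returns a dict with "color" (480x640x3 uint8, red, green, blue), "range_z" (480x640 float32, mm along the optical axis (not along the pixel's ray), 0 where there is no reading), "fx", "fy", "cx", "cy" (pixels), "T" (4x4, takes a point from camera to world coordinates); the wrist camera has in their place "T_tool_cam" (4x4, takes a point from camera to tool coordinates, whose origin is the TCP and whose axes are the flange's). Camera axes: x right, y down, z forward; pixel columns grow to the right and rows downward; lengths in mm; the calibration is good to about 2 mm. The wrist camera is an equidistant fisheye: a pixel r from the principal point sees the ray r / f radians off the axis. A picture is of the moment at which its call begins: read the wrist's pose just before it.
- ctrl.finish_job(): hands the job in; it is judged then, once.
The state is a dict: "clock": time; "qpos": joint angles; "qd": joint speeds; "tau": joint torques, N m; "eef_pos": TCP position; "tool_rot": TCP orientation; "force": force on the tool from outside, world axes, zero at the start; "torque": the same for the moment, N m; "width": finger opening in mm; "gripper_force": force on a finger pad.
Only numpy, scipy, OpenCV 4.12 (cv2) and the standard library are available. Lean on these libraries where they do the work, as an engineer would, in place of code of your own. Each camera call takes 0.05 s, during which the arm holds its last target. There are 200 camera calls.

## Working session

There is one attempt and no reset: what is moved stays moved. The work goes in short steps, Python scripts to look and compute and a tool call to move; the robot and the scene stay as the last step left them, time stands still between calls to the robot, and variables do not carry over. Pictures are saved under pics/ and viewed, at most 14 in all, crops included, and the job is handed in when it is done.

Besides the shell and the picture viewer there is one more tool, called after "Emit:" in YAML: its name, and indented under it one key for each argument. step_arm: Moves the arm, as the interface text tells. Shifts and turns lie within -1 to 1; 1 stands for 0.3 m of shift or 90 degrees of turn. Its arguments: {"type":"object","properties":{"plan":{"type":"array"}},"required":["plan"]}

```bash
ls; mkdir -p pics
cat > h.py <<'E'
import numpy as np, cv2
from cell import ctrl
from scipy.spatial.transform import Rotation as R
def shot(n):
    d=ctrl.get_image(n); return d
def save(d,f,crop=None,s=1):
    im=d["color"][:,:,::-1]
    if crop: u0,v0,u1,v1=crop; im=im[v0:v1,u0:u1]
    im=cv2.resize(im,None,fx=s,fy=s,interpolation=cv2.INTER_CUBIC) if s!=1 else im
    cv2.imwrite("pics/"+f,im)
def cloud(d):
    z=d["range_z"].astype(float); v,u=np.indices(z.shape)
    P=np.stack([(u-d["cx"])/d["fx"]*z,(v-d["cy"])/d["fy"]*z,z],-1)
    return P@d["T"][:3,:3].T+d["T"][:3,3]
E
python3 - <<'E'
from h import *
import pickle
s=ctrl.read_state();print(s)
for n in("scene","side"):
    d=shot(n);save(d,n+"0.png");pickle.dump(d,open(n+"0.pkl","wb"));print(n,d["fx"],d["cx"],d["cy"],d["T"].round(3).tolist())
d=shot("wrist");save(d,"wrist0.png");print(d["fx"],d["T_tool_cam"].round(3).tolist())
E
```

```text
pics
{'clock': 0.0, 'qpos': array([-0.0657807 ,  0.62936506,  0.03846756,  1.51838025, -0.02701194,
        0.99626194, -0.02000655]), 'qd': array([-2.70406383e-04,  6.04265923e-04,  1.03833258e-03,  1.03614240e-03,
       -1.28873983e-03, -7.72874855e-04, -1.18535485e-05]), 'tau': array([-1.11932164e-03, -5.63405585e+01,  1.22606792e+00, -1.93450052e+01,
        1.09587883e-02,  1.05136272e-02, -8.84369996e-06]), 'eef_pos': array([6.49420496e+02, 5.35439168e-03, 2.52373310e+02]), 'tool_rot': array([-3.13969706e+00,  3.11356083e-05,  1.57074302e+00]), 'force': array([ 0.03210866, -0.01846795, -0.23466069]), 'torque': array([ 0.00935666,  0.03294039, -0.01997128]), 'gripper_force': 0.0, 'width': 85.72312788775378}
scene 445.32567543817606 320.0039243831121 238.41301377779047 [[-0.78, -0.363, 0.51, 34.869], [-0.626, 0.426, -0.654, 670.665], [0.02, -0.829, -0.559, 679.59], [0.0, 0.0, 0.0, 1.0]]
side 499.64132410053134 321.74881988217464 231.66114886369868 [[0.85, -0.207, 0.485, 40.975], [-0.527, -0.31, 0.791, -828.682], [-0.014, -0.928, -0.373, 526.176], [0.0, 0.0, 0.0, 1.0]]
371.64829954431775 [[-0.001, -0.959, -0.283, 71.386], [1.0, -0.001, -0.001, 0.071], [0.0, -0.283, 0.959, -120.554], [0.0, 0.0, 0.0, 1.0]]
```

View pics/scene0.png

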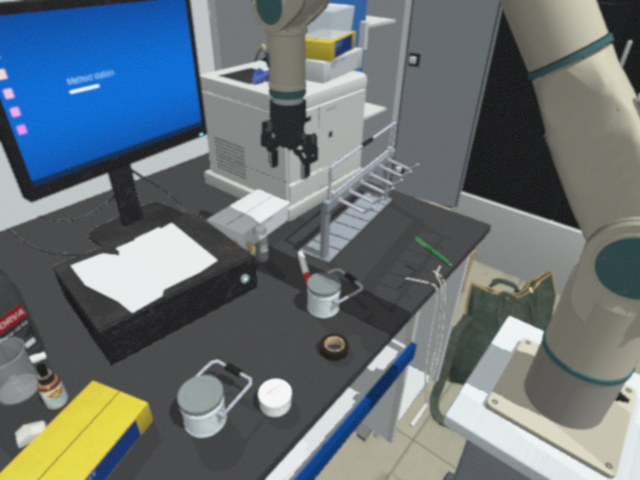

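View pics/side0.png

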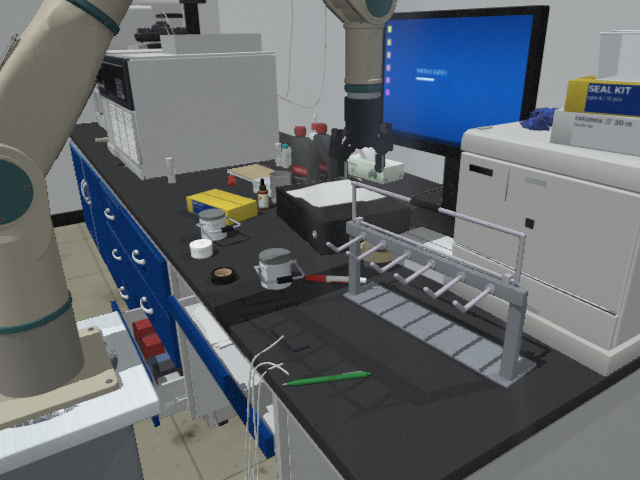

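View pics/wrist0.png

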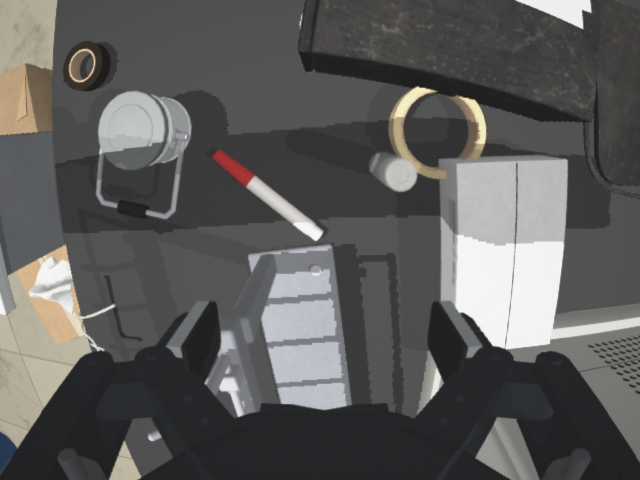

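The scene view shows two pots, at (323,295) and (203,405), with rollers at (347,276) and (233,370). In the side view they are at (275,268) and (212,222). The stand's keeper is up, with its sleeve at (425,206) in side. I'll measure from both clouds.

```bash
cat > m.py <<'E'
from h import *
import pickle
D={n:pickle.load(open(n+"0.pkl","rb")) for n in("scene","side")}
C={n:cloud(D[n]) for n in D}
pts={"scene":{"p1lid":(322,282),"p1roll":(347,276),"p2lid":(202,391),"p2roll":(233,370),"tin":(275,390),"tape":(334,345),"pen":(432,250),"marker":(304,265),"vial":(262,240),"keep":(370,136)},
"side":{"p1lid":(275,257),"p1roll":(286,280),"p2lid":(211,216),"p2roll":(226,234),"keep":(425,206),"tin":(202,245),"tape":(223,273),"pen":(330,379),"postL":(352,225),"postR":(512,290),"keepL":(352,185),"keepR":(522,236),"tip1":(447,306),"tip2":(466,315),"tip3":(376,276),"tip4":(408,287)}}
for n in pts:
    for k,(u,v) in pts[n].items():
        print(n,k,np.median(C[n][v-2:v+3,u-2:u+3].reshape(-1,3),0).round(0))
for n in C:
    P=C[n].reshape(-1,3)
    for k in("p1lid","p2lid"):
        u,v=pts[n][k]; c=C[n][v,u]
        q=P[(np.hypot(*(P[:,:2]-c[:2]).T)<60)&(P[:,2]>58)&(P[:,2]<85)]
        h=np.median(q[:,2]); t=q[abs(q[:,2]-h)<3]
        (cx,cy),r=cv2.minEnclosingCircle(t[:,:2].astype(np.float32)); print(n,k,"centre",cx,cy,r,"z",h,len(t),t[:,:2].mean(0))
    # black rollers
    for k in("p1roll","p2roll"):
        u,v=pts[n][k]; w=14
        col=D[n]["color"][v-w:v+w,u-w:u+w].max(2); X=C[n][v-w:v+w,u-w:u+w]
        m=(col<60)&(X[...,2]>38)&(X[...,2]<62); q=X[m]
        if len(q)>4:
            a,b=np.linalg.eigh(np.cov(q[:,:2].T)); print(n,k,len(q),q.mean(0),b[:,1],a**.5)
E
python3 m.py
```

```text
scene p1lid [481.  88.  73.]
scene p1roll [468.  13.  50.]
scene p2lid [458. 426.  72.]
scene p2roll [467. 355.  52.]
scene tin [392. 329.  32.]
scene tape [392. 158.   1.]
scene pen [ 392. -263.    7.]
scene marker [598.  10.  16.]
scene vial [696.  52.  66.]
scene keep [ 1228. -1273.  -182.]
side p1lid [469.  67.  71.]
side p1roll [461.   3.  46.]
side p2lid [447. 401.  70.]
side p2roll [489. 409.   1.]
side keep [ 600. -247.  253.]
side tin [388. 315.  30.]
side tape [388. 183.   9.]
side pen [ 394. -271.    4.]
side postL [577. -68. 167.]
side postR [ 621. -418.  167.]
side keepL [580. -66. 247.]
side keepR [ 624. -420.  253.]
side tip1 [ 725. -201.   -0.]
side tip2 [ 730. -246.   -1.]
side tip3 [684. -14.   0.]
side tip4 [710. -95.  -1.]
scene p1lid centre 476.27484130859375 85.99705505371094 36.71578598022461 z 72.40476822199128 578 [475.5822224   88.16447445]
scene p2lid centre 457.7030334472656 428.6474304199219 36.79994583129883 z 71.70841137201182 1342 [456.88057655 430.79866465]
scene p1roll 71 [460.33356652  13.15556982  50.64792555] [-0.97385277  0.22718006] [3.01435617 9.24045907]
scene p2roll 120 [468.35833969 354.66943146  51.06353423] [-0.99304349 -0.11774817] [3.41882913 8.52967914]
side p1lid centre 477.9502868652344 82.54383087158203 37.96879959106445 z 70.81549586271564 371 [474.40895098  79.9029311 ]
side p2lid centre 456.98419189453125 425.9847412109375 38.00666427612305 z 70.12196095622477 199 [454.95919493 421.08889857]
side p1roll 91 [458.47435352   4.13066978  47.55351081] [-0.97121802  0.23819229] [2.39688904 9.05324622]
side p2roll 56 [468.12246729 346.27030806  47.32657383] [-0.98059316 -0.19605372] [2.66516129 9.65950718]
```

Emit:
step_arm:
  plan:
    - {"dx": 0.05, "dy": -0.1, "gripper": 0}
    - {"dx": 0.06, "dy": -0.12, "gripper": 0}
    - {"dx": 0.06, "dy": -0.12, "dz": 0.1, "gripper": 0}
    - {"dx": 0.06, "dy": -0.12, "dz": 0.12, "gripper": 0}
    - {"dx": 0.05, "dy": -0.115, "dz": 0.12, "gripper": 0}
    - {"dz": 0.08, "gripper": 0}
    - {"dz": 0.05, "gripper": 0}
    - {"gripper": 0}
    - {"gripper": 0}

```text
invalid input
```

```bash
cat > st.py <<'E'
from h import *
P=[];K=[]
import pickle
for n in("scene","side"):
    d=pickle.load(open(n+"0.pkl","rb")); Q=cloud(d).reshape(-1,3)
    m=(Q[:,0]>480)&(Q[:,0]<660)&(Q[:,1]>-470)&(Q[:,1]<-20)
    Q=Q[m]
    k=Q[(Q[:,2]>238)&(Q[:,2]<275)]
    c=np.polyfit(k[:,1],k[:,0],1) if len(k)>5 else None
    print(n,len(Q),"keeper",len(k),c,k.mean(0),k[:,1].min(),k[:,1].max())
    b=Q[(Q[:,2]>150)&(Q[:,2]<178)]
    y=np.array([-.123,.992]);x=np.array([.992,.123])
    S=(Q[:,:2]-[602,-243])@np.stack([x,y],1)
    f=(Q[:,2]>140)&(Q[:,2]<176)&(S[:,0]<-18)&(S[:,0]>-115)
    h,e=np.histogram(S[f,1],np.arange(-190,190,6)); print("prong y hist",[(int(a),int(c)) for a,c in zip(e,h) if c])
    print("tips x pct",np.percentile(S[f,0],[1,5,50]).round(1))
    for a in np.arange(-110,30,8):
        g=(S[:,0]>=a)&(S[:,0]<a+8)&(Q[:,2]>130)&(Q[:,2]<200)
        if g.any(): print(int(a),g.sum(),np.percentile(Q[g,2],[5,50,95]).round(0),end=';')
    print()
E
python3 st.py
cat > ps.py <<'E'
from h import *
s=ctrl.read_state();print(s["clock"],s["eef_pos"].round(1),np.degrees(s["tool_rot"]).round(2),s["force"].round(1),round(s["width"],1),s["qpos"].round(2))
E
python3 ps.py
```

```text
scene 8537 keeper 314 [-1.25259352e-01  5.71896340e+02] [ 598.91985709 -215.74051665  255.69409219] -422.3701104606564 -57.39285794735747
prong y hist [(-148, 2), (-142, 64), (-136, 16), (-94, 3), (-88, 66), (-82, 19), (-34, 3), (-28, 66), (-22, 26), (20, 1), (26, 65), (32, 33), (80, 1), (86, 62), (92, 43), (134, 1), (140, 60), (146, 48)]
tips x pct [-95.3 -92.9 -58.9]
-102 20 [163. 165. 168.];-94 63 [157. 164. 168.];-86 68 [150. 156. 162.];-78 68 [143. 149. 155.];-70 52 [143. 147. 150.];-62 57 [145. 149. 152.];-54 53 [146. 150. 153.];-46 59 [147. 152. 155.];-38 53 [148. 153. 156.];-30 57 [150. 155. 158.];-22 56 [151. 156. 159.];-14 81 [152. 158. 162.];-6 693 [150. 165. 182.];2 363 [137. 173. 188.];10 31 [132. 144. 184.];18 1 [144. 144. 144.];
side 27605 keeper 1018 [-1.28436263e-01  5.69930679e+02] [ 604.84317966 -271.82743964  253.68633249] -423.16509820835245 -62.76639734036303
prong y hist [(-148, 175), (-142, 56), (-94, 165), (-88, 49), (-34, 137), (-28, 58), (20, 119), (26, 64), (80, 82), (86, 87), (134, 84), (140, 73)]
tips x pct [-96.9 -94.5 -59.6]
-102 70 [160. 164. 167.];-94 140 [154. 160. 166.];-86 115 [146. 152. 159.];-78 105 [140. 146. 151.];-70 108 [142. 146. 149.];-62 119 [144. 148. 150.];-54 113 [146. 149. 151.];-46 114 [146. 151. 153.];-38 106 [148. 152. 154.];-30 108 [150. 154. 156.];-22 109 [151. 155. 158.];-14 255 [150. 157. 164.];-6 2823 [147. 163. 180.];2 932 [135. 171. 185.];10 54 [132. 168. 184.];
0.15 [649.6  -0.  252.6] [-179.92    0.     90.  ] [ 0.5  0.1 -0.6] 85.4 [-0.07  0.63  0.04  1.52 -0.03  1.   -0.02]
```

Emit:
step_arm:
  plan:
    - {"dx": 0.05, "dy": -0.1, "dz": 0.0, "ax": 0.0, "ay": 0.0, "az": 0.0, "gripper": 0.0}
    - {"dx": 0.06, "dy": -0.12, "dz": 0.0, "ax": 0.0, "ay": 0.0, "az": 0.0, "gripper": 0.0}
    - {"dx": 0.06, "dy": -0.12, "dz": 0.1, "ax": 0.0, "ay": 0.0, "az": 0.0, "gripper": 0.0}
    - {"dx": 0.06, "dy": -0.12, "dz": 0.12, "ax": 0.0, "ay": 0.0, "az": 0.0, "gripper": 0.0}
    - {"dx": 0.05, "dy": -0.115, "dz": 0.12, "ax": 0.0, "ay": 0.0, "az": 0.0, "gripper": 0.0}
    - {"dx": 0.0, "dy": 0.0, "dz": 0.08, "ax": 0.0, "ay": 0.0, "az": 0.0, "gripper": 0.0}
    - {"dx": 0.0, "dy": 0.0, "dz": 0.05, "ax": 0.0, "ay": 0.0, "az": 0.0, "gripper": 0.0}
    - {"dx": 0.0, "dy": 0.0, "dz": 0.0, "ax": 0.0, "ay": 0.0, "az": 0.0, "gripper": 0.0}

```text
clock: 1.15
eef_pos: [477.5, 83.7, 111.6]
tool_rot: [-3.14, 0.0, 1.57]
force: [0.7, -0.9, 0.2]
width: 0.1
gripper_force: 0.0
```

```bash
python3 ps.py
```

```text
1.15 [477.5  83.7 111.6] [-1.7993e+02  2.0000e-02  8.9970e+01] [ 0.7 -0.9  0.2] 0.1 [-0.25  0.63  0.02  2.09 -0.03  0.42 -0.2 ]
```

Emit:
step_arm:
  plan:
    - {"dx": 0.0, "dy": 0.0, "dz": 0.03, "ax": 0.0, "ay": 0.0, "az": 0.0, "gripper": 0.0}
    - {"dx": 0.0, "dy": 0.0, "dz": 0.015, "ax": 0.0, "ay": 0.0, "az": 0.0, "gripper": 0.0}
    - {"dx": 0.0, "dy": 0.0, "dz": 0.01, "ax": 0.0, "ay": 0.0, "az": 0.0, "gripper": 0.0}
    - {"dx": 0.0, "dy": 0.0, "dz": 0.01, "ax": 0.0, "ay": 0.0, "az": 0.0, "gripper": 0.0}
    - {"dx": 0.0, "dy": 0.0, "dz": 0.01, "ax": 0.0, "ay": 0.0, "az": 0.0, "gripper": 0.0}
    - {"dx": 0.0, "dy": 0.0, "dz": 0.005, "ax": 0.0, "ay": 0.0, "az": 0.0, "gripper": 0.0}
    - {"dx": 0.0, "dy": 0.0, "dz": 0.0, "ax": 0.0, "ay": 0.0, "az": 0.0, "gripper": 0.0}

```text
clock: 2.02
eef_pos: [477.7, 84.0, 88.3]
tool_rot: [3.141, -0.0, 1.571]
force: [-0.4, -0.4, 1.4]
width: 0.1
gripper_force: 1.1
```

Emit:
step_arm:
  plan:
    - {"dx": 0.0, "dy": 0.0, "dz": 0.005, "ax": 0.0, "ay": 0.0, "az": 0.0, "gripper": 0.0}
    - {"dx": 0.0, "dy": 0.0, "dz": 0.0, "ax": 0.0, "ay": 0.0, "az": 0.0, "gripper": 0.0}

```text
clock: 2.28
eef_pos: [477.8, 84.0, 87.9]
tool_rot: [3.141, -0.0, 1.571]
force: [-1.4, -1.0, 15.8]
width: 0.3
gripper_force: 7.8
```

Emit:
step_arm:
  plan:
    - {"dx": 0.0, "dy": 0.0, "dz": -0.08, "ax": 0.0, "ay": 0.0, "az": 0.0, "gripper": 0.0}
    - {"dx": 0.05, "dy": 0.0, "dz": -0.08, "ax": 0.0, "ay": 0.0, "az": 0.0, "gripper": 0.0}
    - {"dx": 0.12, "dy": -0.01, "dz": 0.0, "ax": 0.0, "ay": 0.0, "az": 0.0, "gripper": 0.0}
    - {"dx": 0.15, "dy": -0.01, "dz": 0.0, "ax": 0.0, "ay": 0.0, "az": 0.0, "gripper": 0.0}
    - {"dx": 0.15, "dy": -0.01, "dz": 0.0, "ax": 0.0, "ay": 0.0, "az": 0.0, "gripper": 0.0}
    - {"dx": 0.15, "dy": -0.01, "dz": 0.0, "ax": 0.0, "ay": 0.0, "az": 0.0, "gripper": 0.0}
    - {"dx": 0.15, "dy": -0.01, "dz": 0.0, "ax": 0.0, "ay": 0.0, "az": 0.0, "gripper": 0.0}
    - {"dx": 0.15, "dy": -0.01, "dz": 0.0, "ax": 0.0, "ay": 0.0, "az": 0.0, "gripper": 0.0}
    - {"dx": 0.15, "dy": -0.01, "dz": 0.0, "ax": 0.0, "ay": 0.0, "az": 0.0, "gripper": 0.0}
    - {"dx": 0.073, "dy": 0.0, "dz": 0.03, "ax": 0.0, "ay": 0.0, "az": 0.0, "gripper": 0.0}
    - {"dx": 0.0, "dy": 0.0, "dz": 0.03, "ax": 0.0, "ay": 0.0, "az": 0.0, "gripper": 0.0}
    - {"dx": 0.0, "dy": 0.0, "dz": 0.0, "ax": 0.0, "ay": 0.0, "az": 0.0, "gripper": 0.0}

```text
clock: 3.78
eef_pos: [456.1, 424.5, 115.5]
tool_rot: [-3.14, 0.003, 1.569]
force: [0.1, 0.8, -0.5]
width: -0.4
gripper_force: 0.0
```

```bash
python3 ps.py
python3 - <<'E'
from h import *
for n in("scene","side"):
    d=shot(n);save(d,n+"1.png");P=cloud(d).reshape(-1,3)
    for c in((477,84),(457,427)):
        q=P[(np.hypot(*(P[:,:2]-c).T)<70)&(P[:,2]>58)&(P[:,2]<78)]
        h=np.median(q[:,2]); t=q[abs(q[:,2]-h)<3]
        (cx,cy),r=cv2.minEnclosingCircle(t[:,:2].astype(np.float32)); print(n,"centre",cx,cy,r,"z",h,len(t))
E
```

```text
3.775 [456.1 424.5 115.5] [-179.89    0.19   89.92] [ 0.1  0.8 -0.5] -0.4 [-0.85  0.76  0.1   1.71 -0.11  0.68 -0.7 ]
scene centre 477.3609619140625 86.6273193359375 37.24959182739258 z 66.731628624672 572
scene centre 458.146728515625 429.8547058105469 35.956146240234375 z 71.56104971510422 1176
side centre 476.4705810546875 85.0513916015625 37.485931396484375 z 65.27716949634026 367
side centre 454.91253662109375 425.6929626464844 37.55787658691406 z 69.95520038814652 200
```

Emit:
step_arm:
  plan:
    - {"dx": 0.008, "dy": 0.002, "dz": 0.035, "ax": 0.0, "ay": 0.0, "az": 0.0, "gripper": 0.0}
    - {"dx": 0.0, "dy": 0.0, "dz": 0.02, "ax": 0.0, "ay": 0.0, "az": 0.0, "gripper": 0.0}
    - {"dx": 0.0, "dy": 0.0, "dz": 0.01, "ax": 0.0, "ay": 0.0, "az": 0.0, "gripper": 0.0}
    - {"dx": 0.0, "dy": 0.0, "dz": 0.01, "ax": 0.0, "ay": 0.0, "az": 0.0, "gripper": 0.0}
    - {"dx": 0.0, "dy": 0.0, "dz": 0.01, "ax": 0.0, "ay": 0.0, "az": 0.0, "gripper": 0.0}
    - {"dx": 0.0, "dy": 0.0, "dz": 0.005, "ax": 0.0, "ay": 0.0, "az": 0.0, "gripper": 0.0}
    - {"dx": 0.0, "dy": 0.0, "dz": 0.005, "ax": 0.0, "ay": 0.0, "az": 0.0, "gripper": 0.0}
    - {"dx": 0.0, "dy": 0.0, "dz": 0.002, "ax": 0.0, "ay": 0.0, "az": 0.0, "gripper": 0.0}
    - {"dx": 0.0, "dy": 0.0, "dz": 0.0, "ax": 0.0, "ay": 0.0, "az": 0.0, "gripper": 0.0}

```text
clock: 5.0
eef_pos: [457.2, 429.4, 88.1]
tool_rot: [3.141, -0.0, 1.571]
force: [-1.5, -1.2, 6.4]
width: 0.0
gripper_force: 3.1
```

Emit:
step_arm:
  plan:
    - {"dx": 0.0, "dy": 0.0, "dz": 0.004, "ax": 0.0, "ay": 0.0, "az": 0.0, "gripper": 0.0}
    - {"dx": 0.0, "dy": 0.0, "dz": 0.0, "ax": 0.0, "ay": 0.0, "az": 0.0, "gripper": 0.0}
    - {"dx": 0.0, "dy": 0.0, "dz": 0.0, "ax": 0.0, "ay": 0.0, "az": 0.0, "gripper": 0.0}

```text
clock: 5.38
eef_pos: [457.2, 429.4, 88.0]
tool_rot: [3.141, -0.0, 1.571]
force: [-3.0, -3.0, 13.7]
width: -0.0
gripper_force: 6.9
```

Emit:
step_arm:
  plan:
    - {"dx": 0.0, "dy": 0.0, "dz": -0.1, "ax": 0.0, "ay": 0.0, "az": 0.0, "gripper": 0.45}
    - {"dx": -0.06, "dy": 0.01, "dz": -0.13, "ax": 0.0, "ay": 0.0, "az": 0.0, "gripper": 0.45}
    - {"dx": -0.1, "dy": 0.013, "dz": 0.0, "ax": 0.0, "ay": 0.0, "az": 0.0, "gripper": 0.45}
    - {"dx": -0.1, "dy": 0.013, "dz": 0.0, "ax": 0.0, "ay": 0.0, "az": 0.0, "gripper": 0.45}
    - {"dx": 0.0, "dy": 0.0, "dz": 0.0, "ax": 0.0, "ay": 0.0, "az": -0.109, "gripper": 0.45}
    - {"dx": 0.0, "dy": 0.0, "dz": 0.0, "ax": 0.0, "ay": 0.0, "az": -0.109, "gripper": 0.45}
    - {"dx": 0.0, "dy": 0.0, "dz": 0.0, "ax": 0.0, "ay": 0.0, "az": -0.109, "gripper": 0.45}
    - {"dx": 0.0, "dy": 0.0, "dz": 0.0, "ax": 0.0, "ay": 0.0, "az": -0.109, "gripper": 0.45}
    - {"dx": 0.0, "dy": 0.0, "dz": 0.0, "ax": 0.0, "ay": 0.0, "az": -0.109, "gripper": 0.45}
    - {"dx": 0.0, "dy": 0.0, "dz": 0.0, "ax": 0.0, "ay": 0.0, "az": -0.109, "gripper": 0.45}
    - {"dx": 0.0, "dy": 0.0, "dz": 0.0, "ax": 0.0, "ay": 0.0, "az": -0.109, "gripper": 0.45}
    - {"dx": 0.0, "dy": 0.0, "dz": 0.0, "ax": 0.0, "ay": 0.0, "az": -0.109, "gripper": 0.45}
    - {"dx": 0.0, "dy": 0.0, "dz": 0.0, "ax": 0.0, "ay": 0.0, "az": -0.109, "gripper": 0.45}
    - {"dx": 0.0, "dy": 0.0, "dz": 0.0, "ax": 0.0, "ay": 0.0, "az": -0.109, "gripper": 0.45}
    - {"dx": 0.0, "dy": 0.0, "dz": 0.0, "ax": 0.0, "ay": 0.0, "az": 0.0, "gripper": 0.45}
    - {"dx": 0.0, "dy": 0.0, "dz": 0.0, "ax": 0.0, "ay": 0.0, "az": 0.0, "gripper": 0.45}

```text
clock: 7.38
eef_pos: [468.0, 351.3, 155.3]
tool_rot: [3.142, -0.0, -3.003]
force: [0.3, -0.2, -0.3]
width: 38.7
gripper_force: 0.0
```

```bash
python3 ps.py
python3 - <<'E'
from h import *
d=shot("wrist");save(d,"w1.png")
for n in("scene","side"):
    d=shot(n);P=cloud(d).reshape(-1,3)
    for c in((477,84),(457,427)):
        q=P[(np.hypot(*(P[:,:2]-c).T)<70)&(P[:,2]>58)&(P[:,2]<78)]
        h=np.median(q[:,2]); t=q[abs(q[:,2]-h)<3]
        (cx,cy),r=cv2.minEnclosingCircle(t[:,:2].astype(np.float32)); print(n,"centre",cx,cy,r,"z",h,len(t))
E
```

```text
7.375 [468.  351.3 155.3] [ 1.8000e+02 -1.0000e-02 -1.7207e+02] [ 0.3 -0.2 -0.3] 38.7 [-0.44  0.69 -0.39  1.79  0.37  0.74  0.68]
scene centre 477.3443908691406 87.26187896728516 37.07160186767578 z 66.7602670839085 576
scene centre 458.6191711425781 429.82318115234375 36.71886444091797 z 66.74538210361692 1340
side centre 476.120361328125 83.87679290771484 38.500003814697266 z 65.30895235673228 372
side centre 457.0928955078125 426.5250549316406 38.44026184082031 z 65.20499786137302 198
```

View pics/w1.png

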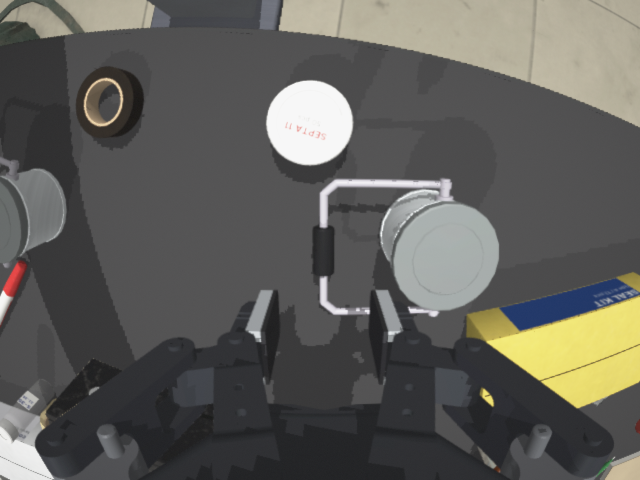

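The wrist view shows the roller at (323,250), parallel to the pads, and the pot at (445,250), with both lids home. I'll project the roller pixel to z=46.

```bash
cat >> h.py <<'E'
def wpix(d,s,u,v,z):
    x,y=(u-d["cx"])/d["fx"],(v-d["cy"])/d["fy"]; r=np.hypot(x,y); k=np.sin(r)/r
    ray=np.array([x*k,y*k,np.cos(r)])
    Rt=R.from_euler("xyz",s["tool_rot"]).as_matrix(); T=d["T_tool_cam"]
    o=Rt@T[:3,3]+s["eef_pos"]; w=Rt@T[:3,:3]@ray
    return o+w*(z-o[2])/w[2]
def rel(s,p):  # world target -> tool shift in units
    Rt=R.from_euler("xyz",s["tool_rot"]).as_matrix(); return (Rt.T@(np.array(p)-s["eef_pos"])/300).round(3)
E
python3 - <<'E'
from h import *
s=ctrl.read_state();d=shot("wrist")
p=wpix(d,s,323,250,48);print(p,wpix(d,s,445,255,66))
print(rel(s,[p[0],p[1],49]))
E
```

```text
[469.11424622 350.27357921  48.        ] [456.32367625 424.65838137  66.        ]
[-0.003 -0.004  0.355]
```

Emit:
step_arm:
  plan:
    - {"dx": -0.003, "dy": -0.004, "dz": 0.08, "ax": 0.0, "ay": 0.0, "az": 0.0, "gripper": 0.45}
    - {"dx": 0.0, "dy": 0.0, "dz": 0.1, "ax": 0.0, "ay": 0.0, "az": 0.0, "gripper": 0.45}
    - {"dx": 0.0, "dy": 0.0, "dz": 0.1, "ax": 0.0, "ay": 0.0, "az": 0.0, "gripper": 0.45}
    - {"dx": 0.0, "dy": 0.0, "dz": 0.05, "ax": 0.0, "ay": 0.0, "az": 0.0, "gripper": 0.45}
    - {"dx": 0.0, "dy": 0.0, "dz": 0.025, "ax": 0.0, "ay": 0.0, "az": 0.0, "gripper": 0.45}
    - {"dx": 0.0, "dy": 0.0, "dz": 0.0, "ax": 0.0, "ay": 0.0, "az": 0.0, "gripper": 0.45}
    - {"dx": 0.0, "dy": 0.0, "dz": 0.0, "ax": 0.0, "ay": 0.0, "az": 0.0, "gripper": 0.0}
    - {"dx": 0.0, "dy": 0.0, "dz": 0.0, "ax": 0.0, "ay": 0.0, "az": 0.0, "gripper": 0.0}
    - {"dx": 0.0, "dy": 0.0, "dz": 0.0, "ax": 0.0, "ay": 0.0, "az": 0.0, "gripper": 0.0}
    - {"dx": 0.0, "dy": 0.0, "dz": 0.0, "ax": 0.0, "ay": 0.0, "az": 0.0, "gripper": 0.0}

```text
clock: 8.82
eef_pos: [469.5, 350.5, 49.5]
tool_rot: [3.141, 0.001, -3.0]
force: [1.0, 0.1, 1.2]
width: 12.2
gripper_force: 58.5
```

Emit:
step_arm:
  plan:
    - {"dx": 0.0, "dy": 0.003, "dz": -0.041, "ax": 0.0, "ay": 0.0, "az": 0.0, "gripper": 0.0}
    - {"dx": 0.0, "dy": 0.0095, "dz": -0.04, "ax": 0.0, "ay": 0.0, "az": 0.0, "gripper": 0.0}
    - {"dx": 0.0, "dy": 0.0155, "dz": -0.038, "ax": 0.0, "ay": 0.0, "az": 0.0, "gripper": 0.0}
    - {"dx": 0.0, "dy": 0.0215, "dz": -0.035, "ax": 0.0, "ay": 0.0, "az": 0.0, "gripper": 0.0}
    - {"dx": 0.0, "dy": 0.0265, "dz": -0.031, "ax": 0.0, "ay": 0.0, "az": 0.0, "gripper": 0.0}
    - {"dx": 0.0, "dy": 0.031, "dz": -0.0265, "ax": 0.0, "ay": 0.0, "az": 0.0, "gripper": 0.0}
    - {"dx": 0.0, "dy": 0.035, "dz": -0.0215, "ax": 0.0, "ay": 0.0, "az": 0.0, "gripper": 0.0}
    - {"dx": 0.0, "dy": 0.0375, "dz": -0.0155, "ax": 0.0, "ay": 0.0, "az": 0.0, "gripper": 0.0}
    - {"dx": 0.0, "dy": 0.04, "dz": -0.0095, "ax": 0.0, "ay": 0.0, "az": 0.0, "gripper": 0.0}
    - {"dx": 0.0, "dy": 0.04, "dz": -0.003, "ax": 0.0, "ay": 0.0, "az": 0.0, "gripper": 0.0}
    - {"dx": 0.0, "dy": 0.0, "dz": 0.0, "ax": 0.0, "ay": 0.0, "az": 0.0, "gripper": 0.0}
    - {"dx": 0.0, "dy": 0.0, "dz": -0.03, "ax": 0.0, "ay": 0.0, "az": 0.0, "gripper": 0.0}
    - {"dx": 0.0, "dy": 0.0, "dz": -0.05, "ax": 0.0, "ay": 0.0, "az": 0.0, "gripper": 0.0}
    - {"dx": 0.0, "dy": 0.0, "dz": 0.0, "ax": 0.0, "ay": 0.0, "az": 0.0, "gripper": 0.0}

```text
clock: 10.58
eef_pos: [458.7, 427.6, 152.6]
tool_rot: [3.14, 0.002, -3.001]
force: [-0.8, 0.0, -3.5]
width: 11.8
gripper_force: 58.9
```

```bash
python3 ps.py
python3 - <<'E'
from h import *
d=shot("side");save(d,"s2.png",(120,120,440,360),2)
E
```

```text
10.575 [458.7 427.6 152.6] [ 1.7992e+02  1.0000e-01 -1.7193e+02] [-0.8  0.  -3.5] 11.8 [-0.56  0.74 -0.38  1.67  0.36  0.8   0.6 ]
```

View pics/s2.png

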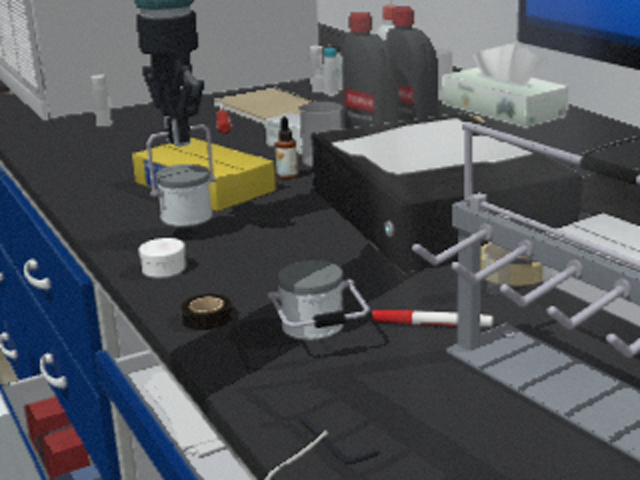

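The crop shows the pot hanging plumb from the gripper at (185,195), clear of the bench. Next I'll lift higher and turn it to the stand's yaw.

Emit:
step_arm:
  plan:
    - {"dx": 0.0, "dy": 0.0, "dz": -0.04, "ax": 0.0, "ay": 0.0, "az": 0.03, "gripper": 0.0}
    - {"dx": 0.0, "dy": 0.0, "dz": -0.05, "ax": 0.0, "ay": 0.0, "az": 0.06, "gripper": 0.0}
    - {"dx": 0.0, "dy": 0.0, "dz": -0.05, "ax": 0.0, "ay": 0.0, "az": 0.09, "gripper": 0.0}
    - {"dx": 0.0, "dy": 0.0, "dz": -0.04, "ax": 0.0, "ay": 0.0, "az": 0.1, "gripper": 0.0}
    - {"dx": 0.0, "dy": 0.0, "dz": -0.03, "ax": 0.0, "ay": 0.0, "az": 0.1, "gripper": 0.0}
    - {"dx": 0.0, "dy": 0.0, "dz": 0.0, "ax": 0.0, "ay": 0.0, "az": 0.1, "gripper": 0.0}
    - {"dx": 0.0, "dy": 0.0, "dz": 0.0, "ax": 0.0, "ay": 0.0, "az": 0.1, "gripper": 0.0}
    - {"dx": 0.0, "dy": 0.0, "dz": 0.0, "ax": 0.0, "ay": 0.0, "az": 0.1, "gripper": 0.0}
    - {"dx": 0.0, "dy": 0.0, "dz": 0.0, "ax": 0.0, "ay": 0.0, "az": 0.1, "gripper": 0.0}
    - {"dx": 0.0, "dy": 0.0, "dz": 0.0, "ax": 0.0, "ay": 0.0, "az": 0.1, "gripper": 0.0}
    - {"dx": 0.0, "dy": 0.0, "dz": 0.0, "ax": 0.0, "ay": 0.0, "az": 0.08, "gripper": 0.0}
    - {"dx": 0.0, "dy": 0.0, "dz": 0.0, "ax": 0.0, "ay": 0.0, "az": 0.05, "gripper": 0.0}
    - {"dx": 0.0, "dy": 0.0, "dz": 0.0, "ax": 0.0, "ay": 0.0, "az": 0.0, "gripper": 0.0}
    - {"dx": 0.0, "dy": 0.0, "dz": 0.0, "ax": 0.0, "ay": 0.0, "az": 0.0, "gripper": 0.0}

```text
clock: 12.38
eef_pos: [457.8, 427.5, 214.5]
tool_rot: [-3.141, -0.0, 1.697]
force: [0.3, -0.7, -4.0]
width: 11.9
gripper_force: 58.9
```

```bash
cat > fk.py <<'E'
from h import *
import sys
y=np.array([-.125,.992,0]);x=np.array([.992,.125,0]);O=np.array([602,-243,0.])
F={i:O-75*x+(i-2)*115*y+[0,0,150] for i in(1,2,3)}
E
python3 ps.py
python3 - <<'E'
from fk import *
s=ctrl.read_state()
for i in F: print(i,F[i].round(1),"pre",rel(s,F[i]-70*x+[0,0,63]))
E
```

```text
12.375 [457.8 427.5 214.5] [-1.7999e+02 -2.0000e-02  9.7260e+01] [ 0.3 -0.7 -4. ] 11.9 [-0.82  0.64  0.03  1.63 -0.02  0.88 -0.65]
1 [ 542.  -366.5  150. ] pre [-2.66  -0.289  0.004]
2 [ 527.6 -252.4  150. ] pre [-2.277 -0.289  0.004]
3 [ 513.2 -138.3  150. ] pre [-1.894 -0.288  0.005]
```

Emit:
step_arm:
  plan:
    - {"dx": -0.03, "dy": 0.0, "dz": 0.0, "ax": 0.0, "ay": 0.0, "az": 0.0, "gripper": 0.0}
    - {"dx": -0.06, "dy": 0.0, "dz": 0.0, "ax": 0.0, "ay": 0.0, "az": 0.0, "gripper": 0.0}
    - {"dx": -0.09, "dy": 0.0, "dz": 0.0, "ax": 0.0, "ay": 0.0, "az": 0.0, "gripper": 0.0}
    - {"dx": -0.12, "dy": 0.0, "dz": 0.0, "ax": 0.0, "ay": 0.0, "az": 0.0, "gripper": 0.0}
    - {"dx": -0.12, "dy": 0.0, "dz": 0.0, "ax": 0.0, "ay": 0.0, "az": 0.0, "gripper": 0.0}
    - {"dx": -0.12, "dy": 0.0, "dz": 0.0, "ax": 0.0, "ay": 0.0, "az": 0.0, "gripper": 0.0}
    - {"dx": -0.12, "dy": 0.0, "dz": 0.0, "ax": 0.0, "ay": 0.0, "az": 0.0, "gripper": 0.0}
    - {"dx": -0.12, "dy": 0.0, "dz": 0.0, "ax": 0.0, "ay": 0.0, "az": 0.0, "gripper": 0.0}
    - {"dx": -0.12, "dy": 0.0, "dz": 0.0, "ax": 0.0, "ay": 0.0, "az": 0.0, "gripper": 0.0}
    - {"dx": -0.12, "dy": -0.03, "dz": 0.0, "ax": 0.0, "ay": 0.0, "az": 0.0, "gripper": 0.0}
    - {"dx": -0.12, "dy": -0.05, "dz": 0.0, "ax": 0.0, "ay": 0.0, "az": 0.0, "gripper": 0.0}
    - {"dx": -0.12, "dy": -0.06, "dz": 0.0, "ax": 0.0, "ay": 0.0, "az": 0.0, "gripper": 0.0}
    - {"dx": -0.12, "dy": -0.06, "dz": 0.0, "ax": 0.0, "ay": 0.0, "az": 0.0, "gripper": 0.0}
    - {"dx": -0.12, "dy": -0.05, "dz": 0.0, "ax": 0.0, "ay": 0.0, "az": 0.0, "gripper": 0.0}
    - {"dx": -0.12, "dy": -0.03, "dz": 0.0, "ax": 0.0, "ay": 0.0, "az": 0.0, "gripper": 0.0}
    - {"dx": -0.12, "dy": -0.01, "dz": 0.0, "ax": 0.0, "ay": 0.0, "az": 0.0, "gripper": 0.0}
    - {"dx": -0.12, "dy": 0.0, "dz": 0.0, "ax": 0.0, "ay": 0.0, "az": 0.0, "gripper": 0.0}

```text
clock: 14.5
eef_pos: [440.3, -139.5, 214.7]
tool_rot: [-3.141, 0.0, 1.695]
force: [0.6, 0.3, -3.5]
width: 12.3
gripper_force: 58.9
```

Emit:
step_arm:
  plan:
    - {"dx": -0.12, "dy": 0.0, "dz": 0.0, "ax": 0.0, "ay": 0.0, "az": 0.0, "gripper": 0.0}
    - {"dx": -0.12, "dy": 0.0, "dz": 0.0, "ax": 0.0, "ay": 0.0, "az": 0.0, "gripper": 0.0}
    - {"dx": -0.12, "dy": 0.0, "dz": 0.0, "ax": 0.0, "ay": 0.0, "az": 0.0, "gripper": 0.0}
    - {"dx": -0.12, "dy": 0.0, "dz": 0.0, "ax": 0.0, "ay": 0.0, "az": 0.0, "gripper": 0.0}
    - {"dx": -0.1, "dy": 0.0, "dz": 0.0, "ax": 0.0, "ay": 0.0, "az": 0.0, "gripper": 0.0}
    - {"dx": -0.08, "dy": 0.0, "dz": 0.0, "ax": 0.0, "ay": 0.0, "az": 0.0, "gripper": 0.0}
    - {"dx": -0.06, "dy": 0.0, "dz": 0.0, "ax": 0.0, "ay": 0.0, "az": 0.0, "gripper": 0.0}
    - {"dx": -0.04, "dy": 0.0, "dz": 0.0, "ax": 0.0, "ay": 0.0, "az": 0.0, "gripper": 0.0}
    - {"dx": -0.03, "dy": 0.0, "dz": 0.0, "ax": 0.0, "ay": 0.0, "az": 0.0, "gripper": 0.0}
    - {"dx": 0.0, "dy": 0.0, "dz": 0.0, "ax": 0.0, "ay": 0.0, "az": 0.0, "gripper": 0.0}
    - {"dx": 0.0, "dy": 0.0, "dz": 0.0, "ax": 0.0, "ay": 0.0, "az": 0.0, "gripper": 0.0}

```text
clock: 15.88
eef_pos: [471.4, -371.3, 214.2]
tool_rot: [-3.141, -0.001, 1.697]
force: [-0.4, 0.1, -2.5]
width: 12.2
gripper_force: 58.9
```

```bash
python3 ps.py
python3 - <<'E'
from fk import *
s=ctrl.read_state()
print(rel(s,F[1]-70*x+[0,0,37]),rel(s,F[1]+[0,0,37]))
d=shot("side");save(d,"s3.png",(300,140,620,380),2)
d=shot("wrist");save(d,"w3.png")
E
```

```text
15.875 [ 471.4 -371.3  214.2] [-1.7999e+02 -6.0000e-02  9.7260e+01] [-0.4  0.1 -2.5] 12.2 [ 0.61  0.6   0.02  1.7  -0.01  0.84  0.76]
[-0.014  0.002  0.091] [-0.014  0.235  0.091]
```

View pics/w3.png

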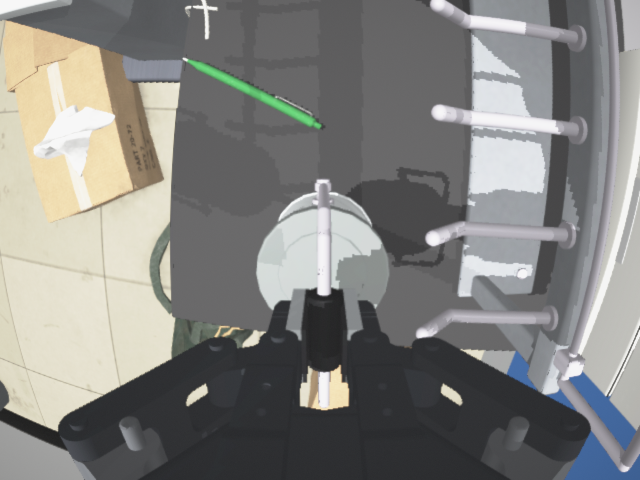

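View pics/s3.png

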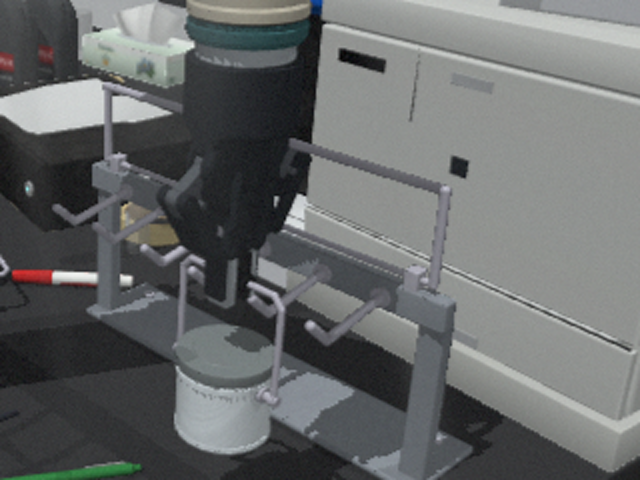

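The wrist view shows fork 1's tips at (432,239) and (425,333), with the roller at (323,325). The side crop shows the pot hanging in front of the fork. I'll check the tips against the stand estimate.

Run:
```python
from fk import *
s=ctrl.read_state();d=shot("wrist")
B=np.stack([x,y],1)
for u,v in((440,112),(432,239),(425,333)):
    p=wpix(d,s,u,v,164); print(p.round(1),((p-O)[:2]@B).round(1))
print("roller",wpix(d,s,323,325,211),"tcp S",((s["eef_pos"]-O)[:2]@B))
print(rel(s,F[1]+[0,0,37]))
```

```text
Traceback (most recent call last):
ValueError: matmul: Input operand 1 has a mismatch in its core dimension 0, with gufunc signature (n?,k),(k,m?)->(n?,m?) (size 3 is different from 2)
```

Run:
```python
from fk import *
s=ctrl.read_state();d=shot("wrist")
B=np.stack([x,y],1)
for u,v in((440,112),(432,239),(425,333)):
    p=wpix(d,s,u,v,164); print(p.round(1),((p-O)@B).round(1))
print("roller",wpix(d,s,323,325,211),"tcp S",((s["eef_pos"]-O)@B))
print(rel(s,F[1]+[0,0,37]))
```

```text
[ 514.6 -281.6  164. ] [-91.6 -27.4]
[ 521.4 -342.9  164. ] [-92.4 -89. ]
[ 529.8 -395.4  164. ] [ -90.6 -142.2]
roller [ 470.8705519  -369.89177593  211.        ] tcp S [-145.50095521 -111.15740219]
[-0.013  0.235  0.091]
```

Emit:
step_arm:
  plan:
    - {"dx": -0.007, "dy": 0.0, "dz": 0.03, "ax": 0.0, "ay": 0.0, "az": 0.0, "gripper": 0.0}
    - {"dx": -0.006, "dy": 0.0, "dz": 0.04, "ax": 0.0, "ay": 0.0, "az": 0.0, "gripper": 0.0}
    - {"dx": 0.0, "dy": 0.01, "dz": 0.021, "ax": 0.0, "ay": 0.0, "az": 0.0, "gripper": 0.0}
    - {"dx": 0.0, "dy": 0.025, "dz": 0.0, "ax": 0.0, "ay": 0.0, "az": 0.0, "gripper": 0.0}
    - {"dx": 0.0, "dy": 0.035, "dz": 0.0, "ax": 0.0, "ay": 0.0, "az": 0.0, "gripper": 0.0}
    - {"dx": 0.0, "dy": 0.04, "dz": 0.0, "ax": 0.0, "ay": 0.0, "az": 0.0, "gripper": 0.0}
    - {"dx": 0.0, "dy": 0.04, "dz": 0.0, "ax": 0.0, "ay": 0.0, "az": 0.0, "gripper": 0.0}
    - {"dx": 0.0, "dy": 0.035, "dz": 0.0, "ax": 0.0, "ay": 0.0, "az": 0.0, "gripper": 0.0}
    - {"dx": 0.0, "dy": 0.025, "dz": 0.0, "ax": 0.0, "ay": 0.0, "az": 0.0, "gripper": 0.0}
    - {"dx": 0.0, "dy": 0.015, "dz": 0.0, "ax": 0.0, "ay": 0.0, "az": 0.0, "gripper": 0.0}
    - {"dx": 0.0, "dy": 0.01, "dz": 0.0, "ax": 0.0, "ay": 0.0, "az": 0.0, "gripper": 0.0}
    - {"dx": 0.0, "dy": 0.0, "dz": 0.03, "ax": 0.0, "ay": 0.0, "az": 0.0, "gripper": 0.0}
    - {"dx": 0.0, "dy": 0.0, "dz": 0.03, "ax": 0.0, "ay": 0.0, "az": 0.0, "gripper": 0.0}
    - {"dx": 0.0, "dy": 0.0, "dz": 0.02, "ax": 0.0, "ay": 0.0, "az": 0.0, "gripper": 0.0}
    - {"dx": 0.0, "dy": 0.0, "dz": 0.015, "ax": 0.0, "ay": 0.0, "az": 0.0, "gripper": 0.0}
    - {"dx": 0.0, "dy": 0.0, "dz": 0.01, "ax": 0.0, "ay": 0.0, "az": 0.0, "gripper": 0.0}
    - {"dx": 0.0, "dy": 0.0, "dz": 0.0, "ax": 0.0, "ay": 0.0, "az": 0.0, "gripper": 0.0}

```text
clock: 18.2
eef_pos: [545.4, -367.6, 157.5]
tool_rot: [3.134, 0.003, 1.697]
force: [5.6, 1.0, 3.6]
width: 11.9
gripper_force: 59.7
```

```bash
python3 ps.py
python3 - <<'E'
from fk import *
d=shot("side");save(d,"s4.png",(400,200,600,350),4)
E
```

```text
18.2 [ 545.4 -367.6  157.5] [179.58   0.19  97.25] [5.6 1.  3.6] 11.9 [ 0.54  0.74  0.02  1.59 -0.02  0.8   0.7 ]
```

View pics/s4.png

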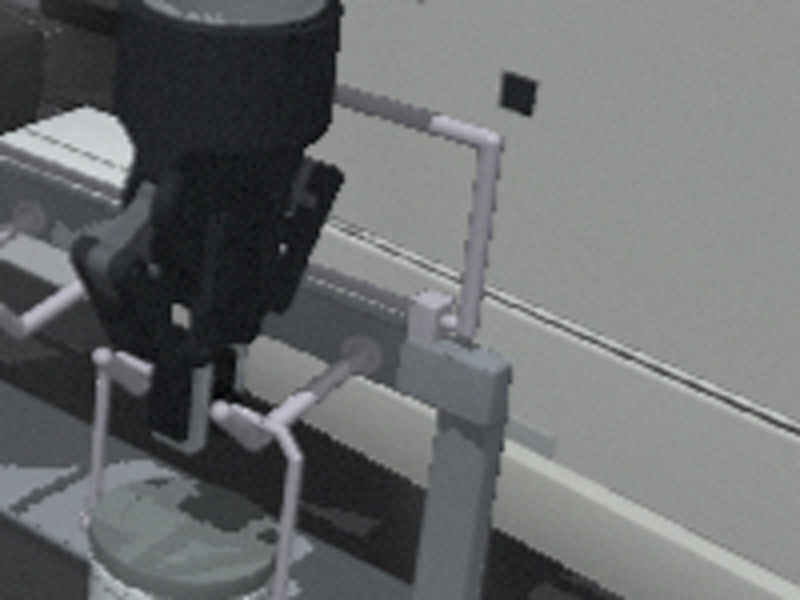

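The crop shows the cross wire on both prongs near the dip, and the force points back off the front slope. I'll nudge it back a little and release.

Emit:
step_arm:
  plan:
    - {"dx": 0.0, "dy": 0.01, "dz": 0.0, "ax": 0.0, "ay": 0.0, "az": 0.0, "gripper": 0.0}
    - {"dx": 0.0, "dy": 0.005, "dz": 0.004, "ax": 0.0, "ay": 0.0, "az": 0.0, "gripper": 0.0}
    - {"dx": 0.0, "dy": 0.0, "dz": 0.0, "ax": 0.0, "ay": 0.0, "az": 0.0, "gripper": 0.0}

```text
clock: 18.62
eef_pos: [547.9, -367.3, 155.2]
tool_rot: [3.138, 0.002, 1.697]
force: [4.3, -0.7, 4.0]
width: 12.0
gripper_force: 59.8
```

Emit:
step_arm:
  plan:
    - {"dx": 0.0, "dy": 0.01, "dz": 0.0, "ax": 0.0, "ay": 0.0, "az": 0.0, "gripper": 0.0}
    - {"dx": 0.0, "dy": 0.0, "dz": 0.0, "ax": 0.0, "ay": 0.0, "az": 0.0, "gripper": 0.0}
    - {"dx": 0.0, "dy": 0.0, "dz": 0.0, "ax": 0.0, "ay": 0.0, "az": 0.0, "gripper": 0.1}
    - {"dx": 0.0, "dy": 0.0, "dz": 0.0, "ax": 0.0, "ay": 0.0, "az": 0.0, "gripper": 0.2}
    - {"dx": 0.0, "dy": 0.0, "dz": 0.0, "ax": 0.0, "ay": 0.0, "az": 0.0, "gripper": 0.3}
    - {"dx": 0.0, "dy": 0.0, "dz": 0.0, "ax": 0.0, "ay": 0.0, "az": 0.0, "gripper": 0.4}
    - {"dx": 0.0, "dy": 0.0, "dz": 0.0, "ax": 0.0, "ay": 0.0, "az": 0.0, "gripper": 0.45}
    - {"dx": 0.0, "dy": 0.0, "dz": 0.0, "ax": 0.0, "ay": 0.0, "az": 0.0, "gripper": 0.45}

```text
clock: 19.62
eef_pos: [549.1, -366.4, 154.3]
tool_rot: [-3.141, -0.0, 1.696]
force: [-0.0, 0.1, -0.5]
width: 38.2
gripper_force: 0.0
```

Emit:
step_arm:
  plan:
    - {"dx": 0.0, "dy": 0.0, "dz": -0.03, "ax": 0.0, "ay": 0.0, "az": 0.0, "gripper": 0.45}
    - {"dx": 0.0, "dy": 0.0, "dz": -0.1, "ax": 0.0, "ay": 0.0, "az": 0.0, "gripper": 0.45}
    - {"dx": 0.0, "dy": -0.05, "dz": -0.15, "ax": 0.0, "ay": 0.0, "az": 0.0, "gripper": 0.45}
    - {"dx": 0.05, "dy": -0.09, "dz": 0.0, "ax": 0.0, "ay": 0.0, "az": 0.0, "gripper": 0.45}
    - {"dx": 0.15, "dy": 0.0, "dz": 0.0, "ax": 0.0, "ay": 0.0, "az": 0.0, "gripper": 0.45}
    - {"dx": 0.17, "dy": 0.0, "dz": 0.0, "ax": 0.0, "ay": 0.0, "az": 0.0, "gripper": 0.45}
    - {"dx": 0.17, "dy": 0.0, "dz": 0.0, "ax": 0.0, "ay": 0.0, "az": 0.0, "gripper": 0.45}
    - {"dx": 0.17, "dy": 0.0, "dz": 0.0, "ax": 0.0, "ay": 0.0, "az": 0.0, "gripper": 0.45}
    - {"dx": 0.17, "dy": 0.0, "dz": 0.0, "ax": 0.0, "ay": 0.0, "az": 0.0, "gripper": 0.45}
    - {"dx": 0.17, "dy": 0.0, "dz": 0.0, "ax": 0.0, "ay": 0.0, "az": 0.0, "gripper": 0.45}
    - {"dx": 0.15, "dy": 0.0, "dz": 0.0, "ax": 0.0, "ay": 0.0, "az": 0.0, "gripper": 0.45}
    - {"dx": 0.07, "dy": 0.0, "dz": 0.0, "ax": 0.0, "ay": 0.0, "az": -0.07, "gripper": 0.45}
    - {"dx": 0.0, "dy": 0.0, "dz": 0.03, "ax": 0.0, "ay": 0.0, "az": -0.118, "gripper": 0.45}
    - {"dx": 0.0, "dy": 0.0, "dz": 0.05, "ax": 0.0, "ay": 0.0, "az": -0.118, "gripper": 0.45}
    - {"dx": 0.0, "dy": 0.0, "dz": 0.05, "ax": 0.0, "ay": 0.0, "az": -0.118, "gripper": 0.45}
    - {"dx": 0.0, "dy": 0.0, "dz": 0.05, "ax": 0.0, "ay": 0.0, "az": -0.118, "gripper": 0.45}
    - {"dx": 0.0, "dy": 0.0, "dz": 0.05, "ax": 0.0, "ay": 0.0, "az": -0.118, "gripper": 0.45}
    - {"dx": 0.0, "dy": 0.0, "dz": 0.03, "ax": 0.0, "ay": 0.0, "az": -0.116, "gripper": 0.45}
    - {"dx": 0.0, "dy": 0.0, "dz": 0.0, "ax": 0.0, "ay": 0.0, "az": 0.0, "gripper": 0.45}
    - {"dx": 0.0, "dy": 0.0, "dz": 0.0, "ax": 0.0, "ay": 0.0, "az": 0.0, "gripper": 0.45}

```text
clock: 22.12
eef_pos: [460.3, 6.2, 160.9]
tool_rot: [3.141, 0.001, 2.912]
force: [-0.2, -0.4, 0.6]
width: 38.6
gripper_force: 0.0
```

```bash
python3 ps.py
python3 - <<'E'
from h import *
a=shot("side");b=shot("wrist");s=ctrl.read_state()
A=cv2.resize(a["color"][190:370,380:600],None,fx=2.2,fy=2.2,interpolation=cv2.INTER_CUBIC)[:396]
B=cv2.resize(b["color"],(528,396)); B=B[:,180:496]
cv2.imwrite("pics/c5.png",np.hstack([A,B])[:,:,::-1]); print(A.shape)
save(b,"w5.png")
P=cloud(a).reshape(-1,3)
q=P[(np.hypot(*(P[:,:2]-(477,84)).T)<90)&(P[:,2]>58)&(P[:,2]<75)]
(cx,cy),r=cv2.minEnclosingCircle(q[:,:2].astype(np.float32)); print(cx,cy,r,np.median(q[:,2]))
E
```

```text
22.125 [460.3   6.2 160.9] [1.7999e+02 7.0000e-02 1.6685e+02] [-0.2 -0.4  0.6] 38.6 [ 0.14  0.53 -0.3   2.12  0.29  0.53  0.96]
(396, 484, 3)
477.6881408691406 83.09033966064453 38.341773986816406 65.32958248319159
```

View pics/c5.png

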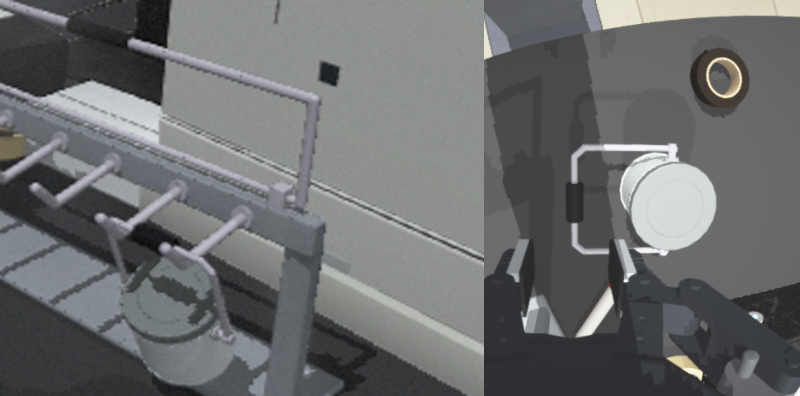

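View pics/w5.png

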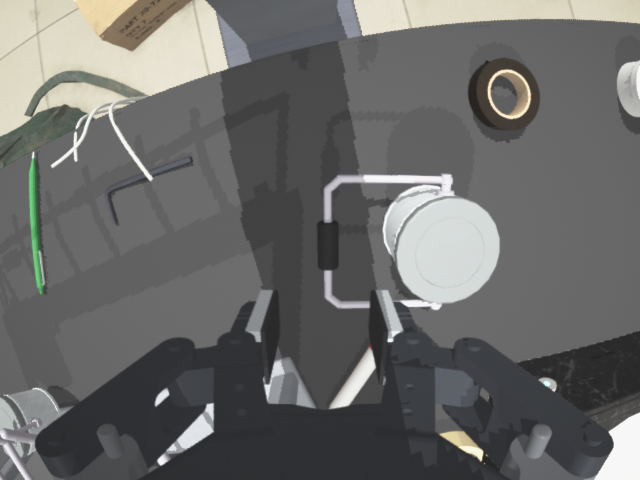

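Pot B hangs in fork 1 but looks tilted or still swinging (left half, about (170,320)), so I'll check it later. In the wrist view, pot A's roller is at (328,245), still square to the pads.

```bash
cat > tilt.py <<'E'
from fk import *
def tilt(c,ns=("side","scene")):
    for n in ns:
        d=shot(n);P=cloud(d).reshape(-1,3)
        q=P[(np.hypot(*(P[:,:2]-c).T)<45)&(P[:,2]>70)&(P[:,2]<112)]
        if len(q)<50: print(n,len(q)); continue
        # RANSAC plane with near-vertical normal
        g=np.random.default_rng(0);best=None
        for _ in range(500):
            a=q[g.choice(len(q),3,False)]; nn=np.cross(a[1]-a[0],a[2]-a[0]); l=np.linalg.norm(nn)
            if l<100: continue
            nn/=l; nn*=np.sign(nn[2])
            if nn[2]<.7: continue
            m=abs((q-a[0])@nn)<1.5
            if best is None or m.sum()>best.sum(): best=m
        t=q[best]; nn=np.linalg.svd(t-t.mean(0))[2][2]; nn*=np.sign(nn[2])
        (cx,cy),r=cv2.minEnclosingCircle(t[:,:2].astype(np.float32))
        print(n,len(t),"top",round(cx,1),round(cy,1),round(r,1),t[:,2].mean().round(1),"normal S",(nn@x).round(3),(nn@y).round(3),"centre S",((np.array([cx,cy,0])-O)@np.stack([x,y],1)).round(1))
E
python3 - <<'E'
from tilt import *
s=ctrl.read_state();d=shot("wrist")
p=wpix(d,s,328,245,48);print(p,rel(s,[p[0],p[1],49]))
for i in range(2): tilt((545,-366))
E
```

```text
[460.45541287   8.32302704  48.        ] [0.001 0.007 0.373]
side 903 top 545.7 -366.5 44.3 91.9 normal S -0.045 -0.004 centre S [ -71.3 -115.4]
scene 167 top 537.3 -366.0 42.5 95.9 normal S 0.175 0.001 centre S [ -79.5 -114. ]
side 448 top 527.8 -366.6 39.2 96.7 normal S 0.347 -0.004 centre S [ -89.  -113.3]
scene 120 top 524.0 -365.3 37.2 98.9 normal S 0.429 0.01 centre S [ -92.6 -111.6]
```

Emit:
step_arm:
  plan:
    - {"dx": 0.001, "dy": 0.006, "dz": 0.08, "ax": 0.0, "ay": 0.0, "az": 0.0, "gripper": 0.45}
    - {"dx": 0.0, "dy": 0.0, "dz": 0.1, "ax": 0.0, "ay": 0.0, "az": 0.0, "gripper": 0.45}
    - {"dx": 0.0, "dy": 0.0, "dz": 0.1, "ax": 0.0, "ay": 0.0, "az": 0.0, "gripper": 0.45}
    - {"dx": 0.0, "dy": 0.0, "dz": 0.06, "ax": 0.0, "ay": 0.0, "az": 0.0, "gripper": 0.45}
    - {"dx": 0.0, "dy": 0.0, "dz": 0.033, "ax": 0.0, "ay": 0.0, "az": 0.0, "gripper": 0.45}
    - {"dx": 0.0, "dy": 0.0, "dz": 0.0, "ax": 0.0, "ay": 0.0, "az": 0.0, "gripper": 0.45}
    - {"dx": 0.0, "dy": 0.0, "dz": 0.0, "ax": 0.0, "ay": 0.0, "az": 0.0, "gripper": 0.0}
    - {"dx": 0.0, "dy": 0.0, "dz": 0.0, "ax": 0.0, "ay": 0.0, "az": 0.0, "gripper": 0.0}
    - {"dx": 0.0, "dy": 0.0, "dz": 0.0, "ax": 0.0, "ay": 0.0, "az": 0.0, "gripper": 0.0}
    - {"dx": 0.0, "dy": 0.0, "dz": 0.0, "ax": 0.0, "ay": 0.0, "az": 0.0, "gripper": 0.0}

```text
clock: 23.72
eef_pos: [460.3, 8.2, 48.8]
tool_rot: [3.141, 0.001, 2.915]
force: [0.1, 0.0, 1.3]
width: 12.1
gripper_force: 58.5
```

Run:
```python
from tilt import *
for i in range(8): tilt((540,-366),("side",))
```

```text
side 525 top 534.4 -364.0 40.1 95.2 normal S 0.32 -0.002 centre S [ -82.2 -111.6]
side 688 top 539.0 -366.8 43.8 93.4 normal S 0.193 -0.004 centre S [ -77.9 -114.9]
side 806 top 548.4 -366.2 41.7 92.2 normal S 0.037 -0.003 centre S [ -68.6 -115.5]
side 811 top 558.6 -362.6 38.9 92.3 normal S -0.139 -0.002 centre S [ -58.  -113.2]
side 771 top 562.5 -364.9 35.1 92.3 normal S -0.293 0.002 centre S [ -54.4 -116. ]
side 801 top 564.6 -365.2 35.7 92.1 normal S -0.354 -0.002 centre S [ -52.3 -116.6]
side 804 top 564.6 -365.5 35.4 91.6 normal S -0.348 -0.005 centre S [ -52.4 -116.8]
side 886 top 559.0 -361.8 39.3 91.7 normal S -0.227 -0.006 centre S [ -57.5 -112.5]
```

Emit:
step_arm:
  plan:
    - {"dx": 0.0, "dy": 0.003, "dz": -0.041, "ax": 0.0, "ay": 0.0, "az": 0.0, "gripper": 0.0}
    - {"dx": 0.0, "dy": 0.0095, "dz": -0.04, "ax": 0.0, "ay": 0.0, "az": 0.0, "gripper": 0.0}
    - {"dx": 0.0, "dy": 0.0155, "dz": -0.038, "ax": 0.0, "ay": 0.0, "az": 0.0, "gripper": 0.0}
    - {"dx": 0.0, "dy": 0.0215, "dz": -0.035, "ax": 0.0, "ay": 0.0, "az": 0.0, "gripper": 0.0}
    - {"dx": 0.0, "dy": 0.0265, "dz": -0.031, "ax": 0.0, "ay": 0.0, "az": 0.0, "gripper": 0.0}
    - {"dx": 0.0, "dy": 0.031, "dz": -0.0265, "ax": 0.0, "ay": 0.0, "az": 0.0, "gripper": 0.0}
    - {"dx": 0.0, "dy": 0.035, "dz": -0.0215, "ax": 0.0, "ay": 0.0, "az": 0.0, "gripper": 0.0}
    - {"dx": 0.0, "dy": 0.0375, "dz": -0.0155, "ax": 0.0, "ay": 0.0, "az": 0.0, "gripper": 0.0}
    - {"dx": 0.0, "dy": 0.04, "dz": -0.0095, "ax": 0.0, "ay": 0.0, "az": 0.0, "gripper": 0.0}
    - {"dx": 0.0, "dy": 0.04, "dz": -0.003, "ax": 0.0, "ay": 0.0, "az": 0.0, "gripper": 0.0}
    - {"dx": 0.0, "dy": 0.0, "dz": 0.0, "ax": 0.0, "ay": 0.0, "az": 0.0, "gripper": 0.0}
    - {"dx": 0.0, "dy": 0.0, "dz": -0.03, "ax": 0.0, "ay": 0.0, "az": 0.0, "gripper": 0.0}
    - {"dx": 0.0, "dy": 0.0, "dz": -0.05, "ax": 0.0, "ay": 0.0, "az": 0.0, "gripper": 0.0}
    - {"dx": 0.0, "dy": 0.0, "dz": -0.05, "ax": 0.0, "ay": 0.0, "az": 0.0, "gripper": 0.0}
    - {"dx": 0.0, "dy": 0.0, "dz": -0.04, "ax": 0.0, "ay": 0.0, "az": 0.0, "gripper": 0.0}
    - {"dx": 0.0, "dy": 0.0, "dz": -0.03, "ax": 0.0, "ay": 0.0, "az": 0.0, "gripper": 0.0}
    - {"dx": 0.0, "dy": 0.0, "dz": 0.0, "ax": 0.0, "ay": 0.0, "az": 0.0, "gripper": 0.0}

```text
clock: 26.25
eef_pos: [477.8, 84.0, 187.5]
tool_rot: [3.141, 0.002, 2.915]
force: [-0.6, -0.1, -3.8]
width: 12.1
gripper_force: 59.3
```

```bash
python3 ps.py
python3 - <<'E'
from h import *
d=shot("side");P=cloud(d).reshape(-1,3);s=ctrl.read_state();c=s["eef_pos"]
q=P[(np.hypot(*(P[:,:2]-c[:2]).T)<50)&(P[:,2]>5)&(P[:,2]<c[2]-30)]
h,e=np.histogram(q[:,2],np.arange(0,200,10));print(list(zip(e.astype(int),h)))
E
```

```text
26.25 [477.8  84.  187.5] [1.7996e+02 9.0000e-02 1.6702e+02] [-0.6 -0.1 -3.8] 12.1 [-0.    0.51 -0.33  2.03  0.27  0.64  0.84]
[(np.int64(0), np.int64(0)), (np.int64(10), np.int64(0)), (np.int64(20), np.int64(0)), (np.int64(30), np.int64(0)), (np.int64(40), np.int64(0)), (np.int64(50), np.int64(1)), (np.int64(60), np.int64(127)), (np.int64(70), np.int64(126)), (np.int64(80), np.int64(128)), (np.int64(90), np.int64(136)), (np.int64(100), np.int64(167)), (np.int64(110), np.int64(155)), (np.int64(120), np.int64(405)), (np.int64(130), np.int64(22)), (np.int64(140), np.int64(16)), (np.int64(150), np.int64(12)), (np.int64(160), np.int64(0)), (np.int64(170), np.int64(0)), (np.int64(180), np.int64(0))]
```

Emit:
step_arm:
  plan:
    - {"dx": 0.0, "dy": 0.0, "dz": 0.0, "ax": 0.0, "ay": 0.0, "az": 0.03, "gripper": 0.0}
    - {"dx": 0.0, "dy": 0.0, "dz": 0.0, "ax": 0.0, "ay": 0.0, "az": 0.06, "gripper": 0.0}
    - {"dx": 0.0, "dy": 0.0, "dz": 0.0, "ax": 0.0, "ay": 0.0, "az": 0.09, "gripper": 0.0}
    - {"dx": 0.0, "dy": 0.0, "dz": 0.0, "ax": 0.0, "ay": 0.0, "az": 0.1, "gripper": 0.0}
    - {"dx": 0.0, "dy": 0.0, "dz": 0.0, "ax": 0.0, "ay": 0.0, "az": 0.1, "gripper": 0.0}
    - {"dx": 0.0, "dy": 0.0, "dz": 0.0, "ax": 0.0, "ay": 0.0, "az": 0.1, "gripper": 0.0}
    - {"dx": 0.0, "dy": 0.0, "dz": 0.0, "ax": 0.0, "ay": 0.0, "az": 0.1, "gripper": 0.0}
    - {"dx": 0.0, "dy": 0.0, "dz": 0.0, "ax": 0.0, "ay": 0.0, "az": 0.09, "gripper": 0.0}
    - {"dx": 0.0, "dy": 0.0, "dz": 0.0, "ax": 0.0, "ay": 0.0, "az": 0.07, "gripper": 0.0}
    - {"dx": 0.0, "dy": 0.0, "dz": 0.0, "ax": 0.0, "ay": 0.0, "az": 0.036, "gripper": 0.0}
    - {"dx": 0.0, "dy": 0.0, "dz": 0.0, "ax": 0.0, "ay": 0.0, "az": 0.0, "gripper": 0.0}
    - {"dx": 0.0, "dy": 0.0, "dz": 0.0, "ax": 0.0, "ay": 0.0, "az": 0.0, "gripper": 0.0}

```text
clock: 27.8
eef_pos: [477.2, 84.1, 186.5]
tool_rot: [-3.141, -0.0, 1.697]
force: [-0.4, -0.7, -3.1]
width: 12.3
gripper_force: 59.3
```

Emit:
step_arm:
  plan:
    - {"dx": -0.01, "dy": -0.01, "dz": 0.0, "ax": 0.0, "ay": 0.0, "az": 0.0, "gripper": 0.0}
    - {"dx": -0.02, "dy": -0.02, "dz": 0.0, "ax": 0.0, "ay": 0.0, "az": 0.0, "gripper": 0.0}
    - {"dx": -0.04, "dy": -0.03, "dz": 0.0, "ax": 0.0, "ay": 0.0, "az": 0.0, "gripper": 0.0}
    - {"dx": -0.06, "dy": -0.035, "dz": 0.0, "ax": 0.0, "ay": 0.0, "az": 0.0, "gripper": 0.0}
    - {"dx": -0.07, "dy": -0.035, "dz": 0.0, "ax": 0.0, "ay": 0.0, "az": 0.0, "gripper": 0.0}
    - {"dx": -0.07, "dy": -0.03, "dz": 0.0, "ax": 0.0, "ay": 0.0, "az": 0.0, "gripper": 0.0}
    - {"dx": -0.07, "dy": -0.02, "dz": 0.0, "ax": 0.0, "ay": 0.0, "az": 0.0, "gripper": 0.0}
    - {"dx": -0.07, "dy": -0.01, "dz": 0.0, "ax": 0.0, "ay": 0.0, "az": 0.0, "gripper": 0.0}
    - {"dx": -0.07, "dy": 0.0, "dz": 0.0, "ax": 0.0, "ay": 0.0, "az": 0.0, "gripper": 0.0}
    - {"dx": -0.07, "dy": 0.0, "dz": 0.0, "ax": 0.0, "ay": 0.0, "az": 0.0, "gripper": 0.0}
    - {"dx": -0.06, "dy": 0.0, "dz": 0.0, "ax": 0.0, "ay": 0.0, "az": 0.0, "gripper": 0.0}
    - {"dx": -0.05, "dy": 0.0, "dz": 0.0, "ax": 0.0, "ay": 0.0, "az": 0.0, "gripper": 0.0}
    - {"dx": -0.04, "dy": 0.0, "dz": 0.0, "ax": 0.0, "ay": 0.0, "az": 0.0, "gripper": 0.0}
    - {"dx": -0.03, "dy": 0.0, "dz": 0.0, "ax": 0.0, "ay": 0.0, "az": 0.0, "gripper": 0.0}
    - {"dx": -0.02, "dy": 0.0, "dz": 0.0, "ax": 0.0, "ay": 0.0, "az": 0.0, "gripper": 0.0}
    - {"dx": 0.0, "dy": 0.0, "dz": 0.0, "ax": 0.0, "ay": 0.0, "az": 0.0, "gripper": 0.0}
    - {"dx": 0.0, "dy": 0.0, "dz": 0.0, "ax": 0.0, "ay": 0.0, "az": 0.0, "gripper": 0.0}

```text
clock: 29.92
eef_pos: [448.9, -145.8, 186.7]
tool_rot: [-3.141, -0.0, 1.697]
force: [1.0, -0.2, -3.7]
width: 11.9
gripper_force: 59.3
```

```bash
python3 ps.py
python3 - <<'E'
from tilt import *
s=ctrl.read_state()
print(rel(s,F[3]+6*x+[0,0,37]))
for i in range(10): tilt((540,-366),("side",))
d=shot("wrist");save(d,"w6.png")
E
```

```text
29.925 [ 448.9 -145.8  186.7] [-1.7999e+02 -3.0000e-02  9.7240e+01] [ 1.  -0.2 -3.7] 11.9 [ 0.26  0.48 -0.    2.07 -0.    0.59  0.38]
[-0.002  0.236 -0.001]
side 806 top 544.9 -363.0 39.6 92.3 normal S 0.063 0.001 centre S [ -71.7 -111.9]
side 848 top 547.7 -365.6 43.4 91.9 normal S 0.01 -0.006 centre S [ -69.2 -114.8]
side 879 top 550.7 -364.6 43.4 91.9 normal S -0.036 -0.008 centre S [ -66.1 -114.2]
side 898 top 549.7 -363.1 39.8 91.9 normal S -0.074 -0.002 centre S [ -66.9 -112.6]
side 865 top 552.5 -361.8 40.6 91.9 normal S -0.1 0.003 centre S [ -63.9 -111.7]
side 880 top 551.4 -362.2 39.7 91.9 normal S -0.095 0.001 centre S [ -65.1 -111.9]
side 879 top 551.8 -364.8 42.0 92.0 normal S -0.067 -0.01 centre S [ -65.  -114.6]
side 873 top 546.9 -363.5 39.7 91.9 normal S -0.026 -0.003 centre S [ -69.7 -112.6]
side 849 top 547.3 -366.1 42.8 92.1 normal S 0.016 -0.002 centre S [ -69.7 -115.3]
side 811 top 544.4 -362.9 40.0 92.2 normal S 0.044 0.002 centre S [ -72.1 -111.7]
```

View pics/w6.png

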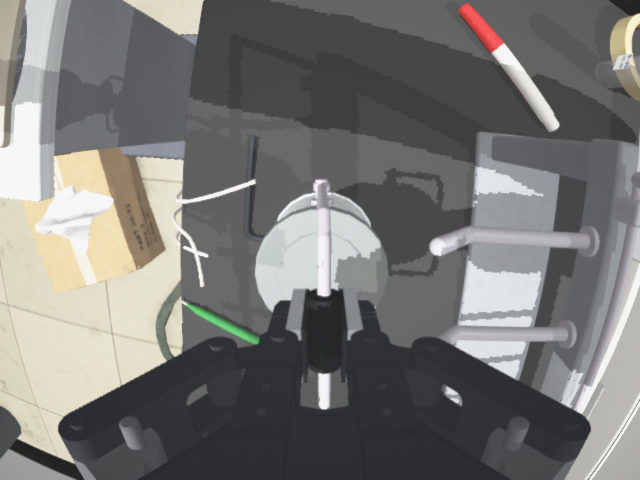

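The wrist view shows the fork 3 prongs at (440,245) and (450,338), with the pot centred between them. Pot B's swing is dying out about plumb.

Emit:
step_arm:
  plan:
    - {"dx": -0.002, "dy": 0.01, "dz": 0.0, "ax": 0.0, "ay": 0.0, "az": 0.0, "gripper": 0.0}
    - {"dx": 0.0, "dy": 0.02, "dz": 0.0, "ax": 0.0, "ay": 0.0, "az": 0.0, "gripper": 0.0}
    - {"dx": 0.0, "dy": 0.03, "dz": 0.0, "ax": 0.0, "ay": 0.0, "az": 0.0, "gripper": 0.0}
    - {"dx": 0.0, "dy": 0.035, "dz": 0.0, "ax": 0.0, "ay": 0.0, "az": 0.0, "gripper": 0.0}
    - {"dx": 0.0, "dy": 0.035, "dz": 0.0, "ax": 0.0, "ay": 0.0, "az": 0.0, "gripper": 0.0}
    - {"dx": 0.0, "dy": 0.035, "dz": 0.0, "ax": 0.0, "ay": 0.0, "az": 0.0, "gripper": 0.0}
    - {"dx": 0.0, "dy": 0.03, "dz": 0.0, "ax": 0.0, "ay": 0.0, "az": 0.0, "gripper": 0.0}
    - {"dx": 0.0, "dy": 0.02, "dz": 0.0, "ax": 0.0, "ay": 0.0, "az": 0.0, "gripper": 0.0}
    - {"dx": 0.0, "dy": 0.015, "dz": 0.0, "ax": 0.0, "ay": 0.0, "az": 0.0, "gripper": 0.0}
    - {"dx": 0.0, "dy": 0.006, "dz": 0.0, "ax": 0.0, "ay": 0.0, "az": 0.0, "gripper": 0.0}
    - {"dx": 0.0, "dy": 0.0, "dz": 0.02, "ax": 0.0, "ay": 0.0, "az": 0.0, "gripper": 0.0}
    - {"dx": 0.0, "dy": 0.0, "dz": 0.03, "ax": 0.0, "ay": 0.0, "az": 0.0, "gripper": 0.0}
    - {"dx": 0.0, "dy": 0.0, "dz": 0.025, "ax": 0.0, "ay": 0.0, "az": 0.0, "gripper": 0.0}
    - {"dx": 0.0, "dy": 0.0, "dz": 0.02, "ax": 0.0, "ay": 0.0, "az": 0.0, "gripper": 0.0}
    - {"dx": 0.0, "dy": 0.0, "dz": 0.013, "ax": 0.0, "ay": 0.0, "az": 0.0, "gripper": 0.0}
    - {"dx": 0.0, "dy": 0.0, "dz": 0.0, "ax": 0.0, "ay": 0.0, "az": 0.0, "gripper": 0.0}
    - {"dx": 0.0, "dy": 0.0, "dz": 0.0, "ax": 0.0, "ay": 0.0, "az": 0.0, "gripper": 0.0}

```text
clock: 32.6
eef_pos: [519.6, -138.1, 154.5]
tool_rot: [3.141, 0.0, 1.696]
force: [0.6, -0.3, -3.1]
width: 11.9
gripper_force: 59.3
```

Emit:
step_arm:
  plan:
    - {"dx": 0.0, "dy": 0.0, "dz": 0.006, "ax": 0.0, "ay": 0.0, "az": 0.0, "gripper": 0.0}
    - {"dx": 0.0, "dy": 0.0, "dz": 0.004, "ax": 0.0, "ay": 0.0, "az": 0.0, "gripper": 0.0}
    - {"dx": 0.0, "dy": 0.0, "dz": 0.0, "ax": 0.0, "ay": 0.0, "az": 0.0, "gripper": 0.0}
    - {"dx": 0.0, "dy": 0.0, "dz": 0.0, "ax": 0.0, "ay": 0.0, "az": 0.0, "gripper": 0.0}

```text
clock: 33.1
eef_pos: [520.3, -138.1, 153.2]
tool_rot: [3.139, 0.001, 1.696]
force: [-1.4, 1.7, 11.8]
width: 12.0
gripper_force: 61.0
```

Seated on the prongs. Next: release and retreat straight up.

Emit:
step_arm:
  plan:
    - {"dx": 0.0, "dy": 0.0, "dz": -0.003, "ax": 0.0, "ay": 0.0, "az": 0.0, "gripper": 0.0}
    - {"dx": 0.0, "dy": 0.0, "dz": 0.0, "ax": 0.0, "ay": 0.0, "az": 0.0, "gripper": 0.0}
    - {"dx": 0.0, "dy": 0.0, "dz": 0.0, "ax": 0.0, "ay": 0.0, "az": 0.0, "gripper": 0.15}
    - {"dx": 0.0, "dy": 0.0, "dz": 0.0, "ax": 0.0, "ay": 0.0, "az": 0.0, "gripper": 0.2}
    - {"dx": 0.0, "dy": 0.0, "dz": 0.0, "ax": 0.0, "ay": 0.0, "az": 0.0, "gripper": 0.3}
    - {"dx": 0.0, "dy": 0.0, "dz": 0.0, "ax": 0.0, "ay": 0.0, "az": 0.0, "gripper": 0.4}
    - {"dx": 0.0, "dy": 0.0, "dz": 0.0, "ax": 0.0, "ay": 0.0, "az": 0.0, "gripper": 0.45}
    - {"dx": 0.0, "dy": 0.0, "dz": 0.0, "ax": 0.0, "ay": 0.0, "az": 0.0, "gripper": 0.45}
    - {"dx": 0.0, "dy": 0.0, "dz": -0.02, "ax": 0.0, "ay": 0.0, "az": 0.0, "gripper": 0.45}
    - {"dx": 0.0, "dy": 0.0, "dz": -0.05, "ax": 0.0, "ay": 0.0, "az": 0.0, "gripper": 0.45}
    - {"dx": 0.0, "dy": 0.0, "dz": -0.1, "ax": 0.0, "ay": 0.0, "az": 0.0, "gripper": 0.45}
    - {"dx": 0.0, "dy": 0.0, "dz": -0.15, "ax": 0.0, "ay": 0.0, "az": 0.0, "gripper": 0.45}
    - {"dx": 0.0, "dy": 0.0, "dz": -0.2, "ax": 0.0, "ay": 0.0, "az": 0.0, "gripper": 0.2}
    - {"dx": 0.0, "dy": 0.0, "dz": -0.15, "ax": 0.0, "ay": 0.0, "az": 0.0, "gripper": 0.0}
    - {"dx": 0.0, "dy": 0.0, "dz": 0.0, "ax": 0.0, "ay": 0.0, "az": 0.0, "gripper": 0.0}

```text
clock: 34.98
eef_pos: [521.3, -138.5, 358.3]
tool_rot: [3.132, 0.003, 1.696]
force: [-0.8, 0.4, -1.3]
width: 0.1
gripper_force: 0.0
```

```bash
python3 ps.py
python3 - <<'E'
from tilt import *
for i in range(3): tilt((540,-366),("side",));
for i in range(6): tilt((520,-138),("side",))
d=shot("side");save(d,"s7.png",(290,130,610,370),2)
P=cloud(d).reshape(-1,3);k=P[(P[:,0]>560)&(P[:,0]<660)&(P[:,1]>-450)&(P[:,1]<-60)&(P[:,2]>238)&(P[:,2]<275)]
B=np.stack([x,y,[0,0,1]],1);K=(k-O)@B;print("keeper S",np.median(K,0),len(K),K[:,1].min(),K[:,1].max(),np.percentile(K[:,2],[5,95]))
E
```

```text
34.975 [ 521.3 -138.5  358.3] [179.47   0.18  97.19] [-0.8  0.4 -1.3] 0.1 [ 0.2   0.36  0.01  1.69 -0.    1.09  0.34]
side 876 top 549.2 -362.3 40.4 92.0 normal S -0.005 -0.002 centre S [ -67.3 -111.7]
side 869 top 548.1 -365.3 43.9 92.1 normal S -0.001 0.0 centre S [ -68.7 -114.6]
side 854 top 547.9 -362.0 40.7 92.0 normal S 0.001 -0.001 centre S [ -68.5 -111.3]
side 468 top 514.2 -135.1 40.6 91.8 normal S -0.009 0.001 centre S [-73.6 118. ]
side 461 top 517.9 -134.6 41.2 91.6 normal S -0.015 -0.008 centre S [-69.8 118. ]
side 472 top 516.6 -138.5 44.0 91.7 normal S -0.013 -0.003 centre S [-71.7 114.3]
side 471 top 518.5 -139.1 43.6 91.7 normal S -0.014 -0.005 centre S [-69.8 113.5]
side 477 top 517.6 -134.6 40.9 91.8 normal S -0.022 -0.011 centre S [-70.2 118.1]
side 475 top 516.6 -138.5 44.4 91.8 normal S -0.013 -0.007 centre S [-71.6 114.4]
keeper S [ -0.91072382 -34.42874805 254.3653626 ] 1025 -182.02710252793716 182.37022188099644 [246.76096828 257.7558062 ]
```

View pics/s7.png

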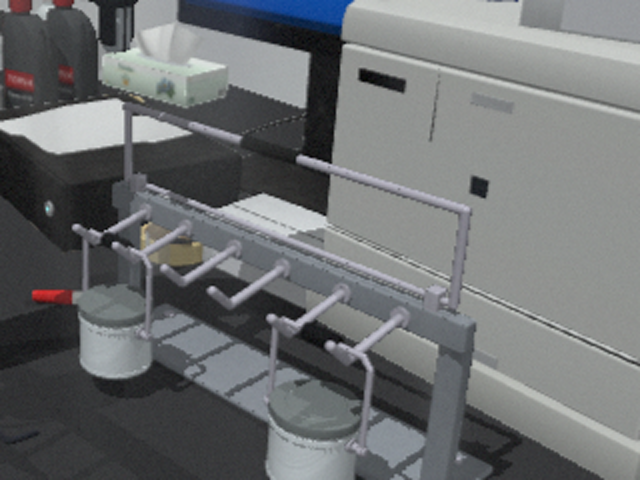

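Both pots hang plumb, pot A in fork 3 and pot B in fork 1. The keeper is up with its sleeve at (270,150) in the crop. I'll check clearance behind the keeper before straddling the sleeve.

```bash
sed -i 's/602,-243,0\./606,-242.5,0./' fk.py
python3 - <<'E'
from fk import *
s=ctrl.read_state();B=np.stack([x,y,[0,0,1]],1)
for n in("scene","side"):
    d=shot(n);K=(cloud(d).reshape(-1,3)-O)@B
    for lo in range(200,500,40):
        m=(K[:,0]>25)&(K[:,0]<250)&(abs(K[:,1])<110)&(K[:,2]>lo)&(K[:,2]<lo+40)
        if m.sum()>3: print(n,lo,m.sum(),K[m,0].min().round(),np.percentile(K[m,0],5).round())
    m=(abs(K[:,1])<28)&(abs(K[:,0])<25)&(K[:,2]>235)&(K[:,2]<275)
    if m.sum():print("sleeve",m.sum(),np.percentile(K[m],[5,50,95],axis=0).round(1).tolist())
print(rel(s,O+[0,0,252]),rel(s,O+[0,0,310]))
E
```

```text
scene 200 850 158.0 163.0
scene 240 895 158.0 163.0
scene 280 948 158.0 163.0
scene 320 1321 159.0 167.0
scene 360 352 187.0 189.0
scene 400 148 189.0 198.0
scene 440 27 203.0 214.0
sleeve 55 [[-7.3, -23.3, 252.0], [-5.2, 1.4, 258.1], [-0.2, 26.7, 261.4]]
side 200 1634 157.0 161.0
side 240 1722 159.0 162.0
side 280 1803 158.0 161.0
side 320 2060 159.0 164.0
side 360 269 184.0 187.0
side 400 18 187.0 189.0
sleeve 195 [[-9.0, -24.8, 249.1], [-6.5, -0.1, 255.4], [-2.3, 25.1, 259.0]]
[-0.382  0.244  0.335] [-0.382  0.244  0.141]
```

Emit:
step_arm:
  plan:
    - {"dx": -0.06, "dy": 0.04, "dz": 0.0, "ax": 0.0, "ay": 0.0, "az": 0.0, "gripper": 0.5}
    - {"dx": -0.1, "dy": 0.07, "dz": 0.0, "ax": 0.0, "ay": 0.0, "az": 0.0, "gripper": 0.5}
    - {"dx": -0.12, "dy": 0.07, "dz": 0.0, "ax": 0.0, "ay": 0.0, "az": 0.0, "gripper": 0.5}
    - {"dx": -0.1, "dy": 0.064, "dz": 0.0, "ax": 0.0, "ay": 0.0, "az": 0.0, "gripper": 0.5}
    - {"dx": 0.0, "dy": 0.0, "dz": 0.0, "ax": 0.0, "ay": 0.0, "az": 0.0, "gripper": 0.5}
    - {"dx": 0.0, "dy": 0.0, "dz": 0.06, "ax": 0.0, "ay": 0.0, "az": 0.0, "gripper": 0.5}
    - {"dx": 0.0, "dy": 0.0, "dz": 0.1, "ax": 0.0, "ay": 0.0, "az": 0.0, "gripper": 0.5}
    - {"dx": 0.0, "dy": 0.0, "dz": 0.08, "ax": 0.0, "ay": 0.0, "az": 0.0, "gripper": 0.5}
    - {"dx": 0.0, "dy": 0.0, "dz": 0.06, "ax": 0.0, "ay": 0.0, "az": 0.0, "gripper": 0.5}
    - {"dx": 0.0, "dy": 0.0, "dz": 0.035, "ax": 0.0, "ay": 0.0, "az": 0.0, "gripper": 0.5}
    - {"dx": 0.0, "dy": 0.0, "dz": 0.0, "ax": 0.0, "ay": 0.0, "az": 0.0, "gripper": 0.5}

```text
clock: 36.95
eef_pos: [605.8, -241.3, 252.3]
tool_rot: [-3.14, -0.001, 1.697]
force: [-0.0, -0.8, -0.3]
width: 42.6
gripper_force: 0.0
```

```bash
python3 ps.py
python3 - <<'E'
from h import *
d=shot("side");save(d,"s8.png",(330,100,570,280),3)
E
```

```text
36.95 [ 605.8 -241.3  252.3] [-1.7993e+02 -5.0000e-02  9.7230e+01] [-0.  -0.8 -0.3] 42.6 [ 0.32  0.63  0.03  1.51 -0.02  1.    0.48]
```

View pics/s8.png

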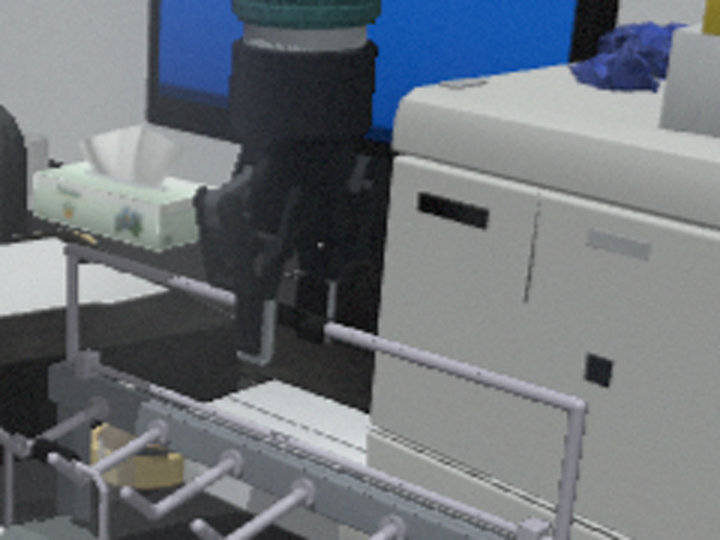

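The crop shows the fingers straddling the sleeve at (300,320). Now I'll swing it along the arc.

Emit:
step_arm:
  plan:
    - {"dx": 0.0, "dy": -0.025, "dz": 0.0, "ax": 0.0, "ay": 0.0, "az": 0.0, "gripper": 0.5}
    - {"dx": 0.0, "dy": -0.025, "dz": 0.0, "ax": 0.0, "ay": 0.0, "az": 0.0, "gripper": 0.5}
    - {"dx": 0.0, "dy": -0.031, "dz": 0.002, "ax": 0.0, "ay": 0.0, "az": 0.0, "gripper": 0.5}
    - {"dx": 0.0, "dy": -0.03, "dz": 0.0055, "ax": 0.0, "ay": 0.0, "az": 0.0, "gripper": 0.5}
    - {"dx": 0.0, "dy": -0.029, "dz": 0.0095, "ax": 0.0, "ay": 0.0, "az": 0.0, "gripper": 0.5}
    - {"dx": 0.0, "dy": -0.028, "dz": 0.013, "ax": 0.0, "ay": 0.0, "az": 0.0, "gripper": 0.5}
    - {"dx": 0.0, "dy": -0.026, "dz": 0.016, "ax": 0.0, "ay": 0.0, "az": 0.0, "gripper": 0.5}
    - {"dx": 0.0, "dy": -0.024, "dz": 0.019, "ax": 0.0, "ay": 0.0, "az": 0.0, "gripper": 0.5}
    - {"dx": 0.0, "dy": -0.022, "dz": 0.022, "ax": 0.0, "ay": 0.0, "az": 0.0, "gripper": 0.5}
    - {"dx": 0.0, "dy": -0.019, "dz": 0.0245, "ax": 0.0, "ay": 0.0, "az": 0.0, "gripper": 0.5}
    - {"dx": 0.0, "dy": 0.0, "dz": 0.0, "ax": 0.0, "ay": 0.0, "az": 0.0, "gripper": 0.5}

```text
clock: 38.38
eef_pos: [528.2, -251.7, 218.4]
tool_rot: [-3.14, -0.001, 1.696]
force: [0.0, 0.6, 0.3]
width: 42.9
gripper_force: 0.0
```

```bash
cat > kp.py <<'E'
from tilt import *
B=np.stack([x,y,[0,0,1]],1)
def keeper():
    for n in("side","scene"):
        K=(cloud(shot(n)).reshape(-1,3)-O)@B
        m=((abs(K[:,1]-78)<20)|(abs(K[:,1]+78)<16))
        r=np.hypot(K[:,0],K[:,2]-178); th=np.arctan2(K[:,2]-178,-K[:,0])
        m=(abs(abs(K[:,1])-172)<6)&(r>35)&(r<70)&(th>-.25)&(K[:,0]<20)&(K[:,2]>160)
        if m.sum():print(n,m.sum(),"theta",np.median(th[m]).round(3),np.percentile(th[m],[10,90]).round(2))
E
python3 ps.py; python3 -c "from kp import *;keeper()"
```

```text
38.375 [ 528.2 -251.7  218.4] [-1.799e+02 -5.000e-02  9.718e+01] [0.  0.6 0.3] 42.9 [ 0.38  0.58  0.02  1.74 -0.02  0.83  0.54]
side 9 theta 0.468 [0.45 0.52]
scene 5 theta 0.607 [0.58 0.63]
```

Emit:
step_arm:
  plan:
    - {"dx": 0.0, "dy": 0.03, "dz": -0.05, "ax": 0.0, "ay": 0.0, "az": 0.0, "gripper": 0.5}
    - {"dx": 0.0, "dy": 0.0, "dz": -0.08, "ax": 0.0, "ay": 0.0, "az": 0.0, "gripper": 0.5}
    - {"dx": 0.0, "dy": 0.0, "dz": -0.07, "ax": 0.0, "ay": 0.0, "az": 0.0, "gripper": 0.5}
    - {"dx": 0.0, "dy": 0.0, "dz": 0.0, "ax": 0.0, "ay": 0.0, "az": 0.0, "gripper": 0.0}
    - {"dx": 0.0, "dy": 0.0, "dz": 0.0, "ax": 0.0, "ay": 0.0, "az": 0.0, "gripper": 0.0}
    - {"dx": 0.0, "dy": 0.0, "dz": 0.0, "ax": 0.0, "ay": 0.0, "az": 0.0, "gripper": 0.0}
    - {"dx": 0.0, "dy": 0.0, "dz": 0.05, "ax": 0.0, "ay": 0.0, "az": 0.0, "gripper": 0.0}
    - {"dx": 0.0, "dy": 0.0, "dz": 0.03, "ax": 0.0, "ay": 0.0, "az": 0.0, "gripper": 0.0}
    - {"dx": 0.0, "dy": -0.003, "dz": 0.03, "ax": 0.0, "ay": 0.0, "az": 0.0, "gripper": 0.0}
    - {"dx": 0.0, "dy": -0.004, "dz": 0.03, "ax": 0.0, "ay": 0.0, "az": 0.0, "gripper": 0.0}
    - {"dx": 0.0, "dy": -0.004, "dz": 0.03, "ax": 0.0, "ay": 0.0, "az": 0.0, "gripper": 0.0}
    - {"dx": 0.0, "dy": -0.003, "dz": 0.025, "ax": 0.0, "ay": 0.0, "az": 0.0, "gripper": 0.0}
    - {"dx": 0.0, "dy": 0.0, "dz": 0.025, "ax": 0.0, "ay": 0.0, "az": 0.0, "gripper": 0.0}
    - {"dx": 0.0, "dy": 0.0, "dz": 0.02, "ax": 0.0, "ay": 0.0, "az": 0.0, "gripper": 0.0}
    - {"dx": 0.0, "dy": 0.0, "dz": 0.015, "ax": 0.0, "ay": 0.0, "az": 0.0, "gripper": 0.0}
    - {"dx": 0.0, "dy": 0.0, "dz": 0.0, "ax": 0.0, "ay": 0.0, "az": 0.0, "gripper": 0.0}

```text
clock: 40.48
eef_pos: [533.9, -251.0, 202.4]
tool_rot: [-3.141, -0.0, 1.697]
force: [0.3, -0.4, 0.0]
width: 0.0
gripper_force: 0.0
```

```bash
python3 ps.py; python3 -c "from kp import *;keeper()"
```

```text
40.475 [ 533.9 -251.   202.4] [-1.7999e+02 -2.0000e-02  9.7210e+01] [ 0.3 -0.4  0. ] 0.0 [ 0.38  0.6   0.02  1.74 -0.02  0.8   0.53]
side 85 theta -0.012 [-0.08  0.01]
scene 17 theta 0.004 [-0.07  0.08]
```

Emit:
step_arm:
  plan:
    - {"dx": 0.0, "dy": 0.0, "dz": 0.008, "ax": 0.0, "ay": 0.0, "az": 0.0, "gripper": 0.0}
    - {"dx": 0.0, "dy": 0.0, "dz": 0.008, "ax": 0.0, "ay": 0.0, "az": 0.0, "gripper": 0.0}
    - {"dx": 0.0, "dy": 0.0, "dz": 0.006, "ax": 0.0, "ay": 0.0, "az": 0.0, "gripper": 0.0}
    - {"dx": 0.0, "dy": 0.0, "dz": 0.0, "ax": 0.0, "ay": 0.0, "az": 0.0, "gripper": 0.0}

```text
clock: 41.08
eef_pos: [533.9, -251.1, 196.1]
tool_rot: [-3.142, -0.0, 1.696]
force: [-0.1, 0.2, 0.4]
width: 0.1
gripper_force: 0.1
```

Emit:
step_arm:
  plan:
    - {"dx": 0.0, "dy": 0.0, "dz": 0.005, "ax": 0.0, "ay": 0.0, "az": 0.0, "gripper": 0.0}
    - {"dx": 0.0, "dy": 0.0, "dz": 0.004, "ax": 0.0, "ay": 0.0, "az": 0.0, "gripper": 0.0}
    - {"dx": 0.0, "dy": 0.0, "dz": 0.0, "ax": 0.0, "ay": 0.0, "az": 0.0, "gripper": 0.0}

```text
clock: 41.45
eef_pos: [534.0, -251.2, 195.7]
tool_rot: [3.141, 0.0, 1.696]
force: [-3.4, 2.2, 16.9]
width: -0.1
gripper_force: 7.9
```

```bash
python3 ps.py
python3 - <<'E'
from kp import *
keeper()
d=shot("side");save(d,"s9.png",(320,160,560,340),3)
E
```

```text
41.45 [ 534.  -251.2  195.7] [1.7994e+02 2.0000e-02 9.7190e+01] [-3.4  2.2 16.9] -0.1 [ 0.38  0.61  0.02  1.75 -0.02  0.78  0.53]
side 78 theta -0.094 [-0.17 -0.06]
scene 15 theta -0.082 [-0.15 -0.03]
```

View pics/s9.png

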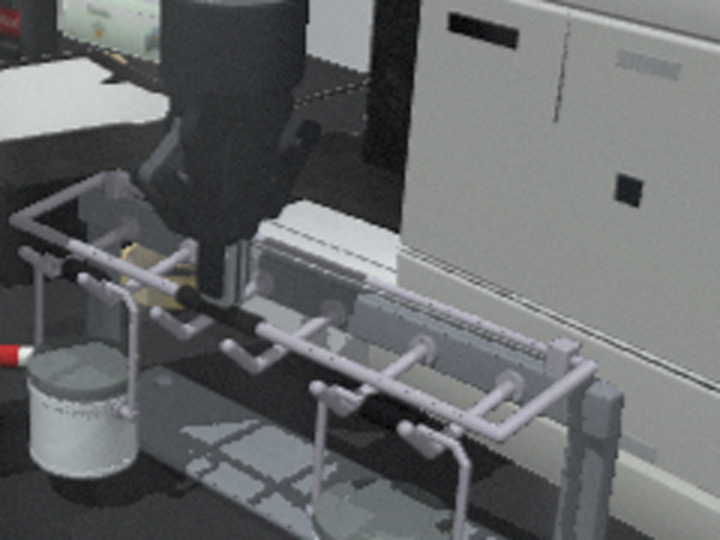

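The keeper is against its stop (17 N) and the bar lies level across the forks. I'll retreat and check the pots.

Emit:
step_arm:
  plan:
    - {"dx": 0.0, "dy": 0.0, "dz": -0.05, "ax": 0.0, "ay": 0.0, "az": 0.0, "gripper": 0.0}
    - {"dx": 0.0, "dy": 0.0, "dz": -0.15, "ax": 0.0, "ay": 0.0, "az": 0.0, "gripper": 0.0}
    - {"dx": 0.0, "dy": 0.0, "dz": -0.15, "ax": 0.0, "ay": 0.0, "az": 0.0, "gripper": 0.0}
    - {"dx": 0.0, "dy": 0.0, "dz": -0.05, "ax": 0.0, "ay": 0.0, "az": 0.0, "gripper": 0.0}
    - {"dx": 0.0, "dy": 0.0, "dz": 0.0, "ax": 0.0, "ay": 0.0, "az": 0.0, "gripper": 0.0}
    - {"dx": 0.0, "dy": 0.0, "dz": 0.0, "ax": 0.0, "ay": 0.0, "az": 0.0, "gripper": 0.0}
    - {"dx": 0.0, "dy": 0.0, "dz": 0.0, "ax": 0.0, "ay": 0.0, "az": 0.0, "gripper": 0.0}
    - {"dx": 0.0, "dy": 0.0, "dz": 0.0, "ax": 0.0, "ay": 0.0, "az": 0.0, "gripper": 0.0}

```text
clock: 42.6
eef_pos: [533.6, -251.0, 312.5]
tool_rot: [-3.14, -0.001, 1.696]
force: [-0.2, -0.8, 0.1]
width: 0.1
gripper_force: 0.0
```

```bash
python3 ps.py
python3 - <<'E'
from kp import *
keeper()
for i in range(4): tilt((546,-366),("side",)); tilt((518,-138),("side",))
E
```

```text
42.6 [ 533.6 -251.   312.5] [-1.7991e+02 -5.0000e-02  9.7200e+01] [-0.2 -0.8  0.1] 0.1 [ 0.37  0.48  0.03  1.61 -0.01  1.05  0.53]
side 76 theta -0.095 [-0.17 -0.06]
scene 34 theta -0.083 [-0.16 -0.03]
side 861 top 547.2 -366.0 44.4 92.0 normal S -0.0 0.001 centre S [ -73.7 -115.2]
side 478 top 517.0 -137.8 44.1 91.8 normal S -0.023 -0.006 centre S [-75.2 114.9]
side 839 top 547.0 -366.3 44.0 92.1 normal S -0.004 -0.01 centre S [ -74.  -115.5]
side 472 top 516.5 -138.6 44.5 91.8 normal S -0.016 -0.002 centre S [-75.8 114.3]
side 872 top 547.2 -366.0 44.6 92.1 normal S -0.007 -0.001 centre S [ -73.8 -115.1]
side 471 top 514.7 -135.6 40.6 91.8 normal S -0.02 -0.009 centre S [-77.2 117.5]
side 861 top 547.5 -365.7 44.3 92.1 normal S -0.0 -0.001 centre S [ -73.5 -114.9]
side 478 top 514.4 -135.5 41.0 91.8 normal S -0.017 -0.005 centre S [-77.5 117.6]
```

```bash
python3 -c "
from cell import ctrl
print(ctrl.finish_job())"
```

```text
the job is handed in; nothing more can be done
None
```

I handed the job in at about 43 s; the hand-in gave no verdict. Only two pots were on the bench: both had their lids pressed home and were hanging still and plumb in forks 1 and 3 at my last check, with the keeper pressed against its closed stop and the arm clear of everything.

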